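# Load a stepped specimen into a locked ratchet scissor clamp

### The arm

A 6-joint arm with a two-finger parallel gripper is mounted at the origin on the work surface. World frame = base frame: x ahead of the robot, y to its left, z up, the work surface at z = 0. Lengths are in m, angles in degrees, forces in N, time in s.
With the tool pointing down it reaches from about 0.4 to 0.825 m from the base axis. Payload 7 kg.
Tool frame: the origin (TCP) lies at the very end of the fingers, on their centre line; the grasp point (between the pads) lies 19 mm behind it (r.hold_point_z is the distance from the TCP to the grasp point, in m); z points along the fingers, y is the direction in which the jaws open and shut (so a half turn about z gives the same grasp; the last joint's range is limited). The gripper opens to 88 mm and grips with 3 to 60 N. Pads are 19 mm wide; open, the fingers measure 130 mm over their backs; the gripper's body (78 mm by 193 mm) begins 47 mm behind the grasp point.
Start: joints at [87.21, 20.546, 0.682, 0, -70.136, -16.507], TCP at [0.223, 0.637, 0.227] pointing down, gripper open.
Joint ranges: [-176.03, 176.03], [-82.01, 121.73], [-58.28, 71.71], [-173.87, 95.51], [-174.79, -0.11], [-173.66, 173.66]. Speed limits (degrees/s): [136.94, 136.94, 172.46, 180, 180, 180].

### API

Orientations are given as [roll, pitch, yaw] about the fixed x, y, z axes, in that order (R = Rz(yaw) Ry(pitch) Rx(roll)).
In Python, from plant import r gives the robot as it stands. The module is installed in compiled form; this text tells all that it offers.
- The arm moves only by the shell command python3 -m inch 'ROWS' [FORCE]. ROWS is text: rows parted by semicolons, each of 7 numbers parted by spaces: the shift along the tool's x, y, z in m, then the turn, a rotation vector about the tool's x, y, z in rad, then the opening, from 0 (shut) to 1 (fully open). In form: tx ty tz ax ay az jaw; .... A call has 1 to 20 rows; each row shifts and turns the commanded pose from where the row before left it, along the tool's axes as they then stand; what a row does not reach is not made up. A row lasts 1/12 s, in which the tool goes at most 41.7 mm and 7.16 degrees, less where a joint would pass 70% of its speed; a pose out of reach is approached as far as the arm can. A call with a gripper value outside its range is refused whole. The fingers move at their own pace and stop on an object; FORCE is the grip in N (left out, the last holds). Time passes only in rows, so rows that do not move let the fingers close. It gives the time, the measured TCP pose, the force and the opening at its end, in the units of the state.
- r.get_state(): the state, without advancing time (a new reading comes with each control period).
- r.capture(name): name is "scene" or "top" or "wrist"; returns the picture (400x640x3 uint8, red, green, blue); there is no depth.
- r.camera_params(name): a dict with "vfov" (degrees; the focal length in pixels is half the picture's height over the tangent of half this angle, whatever the lens; pixels are square), "cx", "cy" (the principal point, pixels), "distortion" ([k1, k2, p1, p2, k3] as OpenCV has them; the pictures are not rectified), "R" (3x3) and "t" (3): a world point X has camera coordinates R X + t. Camera axes: x right, y down, z forward; pixel columns grow to the right and rows downward; lengths in m; the calibration is good to about 2 mm. A picture is of the moment at which its call begins: read the wrist's pose just before it. camera_params takes no time and is no camera call; for the wrist camera it gives the pose at the moment of the call.
- r.close_job(): hands the job in, once; it reports no verdict.
Trained networks look in the newest picture that a camera, given by its name, has taken for a name from the list of things; names that differ only in an ending like _2 or _b are one class to them, and where a whole thing is asked for, a point or a joint stands for the part that bears it (a point fixed in the world has none). Each returns a list of dicts, best first, with "p" (0 to 1); they miss things now and then, are a little off and sometimes report something else, mostly with a low value. They report only what shows in the picture. A call takes as long as a camera call. They do not tell look-alikes from the thing itself.
- r.recognise(target, camera): "xy" ([column, row] in pixels, amid what is visible of it).
The state is a dict: "time_s": time; "joints": joint angles; "qd": joint speeds; "joint_torque": joint torques, N m; "tcp_pos": TCP position; "eef_rot": TCP orientation; "contact_force": force on the tool from outside, world axes, zero at the start; "moment": the same for the moment, N m; "gripper_width": finger opening in m.
Only numpy, scipy, OpenCV 4.12 (cv2) and the standard library are available. Lean on these libraries where they do the work, as an engineer would, in place of code of your own. Each camera call takes 0.05 s, during which the arm holds its last target.

### The job

Clamp the stepped steel block for measuring. The scissor clamp on the fixture plate was left locked and empty: press the ring of its sprung handle (the right-hand one, seen along the handles towards the jaws) down to free the ratchet so that it springs fully open, stand the stepped block upright on the plate between the jaw pads so that they close on its two broad faces, 18 mm apart, and squeeze the handles together until the ratchet holds the block firmly. Then let go, leaving the other things standing where they are.

Things in the scene. Friction and masses are not known exactly. Their poses are not given: they have to be found in the camera images.
- fixture: Fixed dark steel plate 180 x 100 x 12 mm with a bright steel scissor clamp, like a big haemostat lying flat, 250 mm long, bars 45 mm above the table (centres). Origin: on the table under the clamp's pivot; +x to the jaws, handles run to -x, z up. The two halves cross at the pivot. Pivot cap and jaws end 54 mm up, the toothed rack at x = -85 mm 58 mm up; below the handles it is free.
- clamp (a joint): Closing angle between the two halves, rad: 0 open, 0.31 shut; each turns half of it, evenly about fixture x. A spring opens it (5 N). Ratchet teeth catch at 0.09, 0.15, 0.21, 0.27 and hold against opening; starts locked at 0.21 or 0.27. The pads touch the block at 0.12: 0.09 is loose, further is firm. All by 0.01-0.03 less under load. Squeeze of 12 to 20 N does it.
- squeeze (a point): Where to pinch both handles together from above, across fixture y: midway between the shanks, at bar height (45 mm), 108 mm from the pivot. Fixed on the fixture, axes as its own. The shanks are round bars 8 mm thick, straight and nearly parallel here, 65 mm over all when open, 108 mm per rad of the clamp joint less when closed.
- ring (a point): Centre of the finger ring (32 mm outside, bar 8 mm) of the sprung handle, on fixture -y; level with its top (49 mm), 151 mm from the pivot. Only this handle flexes downward: 2 to 4 N on its ring; 8 to 12 mm down frees the teeth (stop at 15). It then springs out to -y, up to 20 mm; friction may hold it, so carry it along while pressed. Let up too soon, the teeth catch again. 
- moving_jaw: The jaw on fixture +y, its pad 36 x 9 x 16 mm, 37 to 53 mm above the table; its twin faces it on -y. Origin at the clamp's pivot on the table. Open, the pads are 26 mm apart at the nest; parallel when the 18 mm block is between them.
- nest (a point): Point on top of the plate (12 mm above the table), midway between the two jaw pads, 70 mm from the pivot along fixture x, where the middle of the block's underside belongs. Axes as the fixture's. The pads are 36 mm long along x, centred here; their faces are 13 mm to either side in y when open. The block may slide 2 mm or so as it is clamped.
- stepped: The steel block to clamp, about 290 g, standing in the tray: a lower block 32 (own x) x 18 (own y) x 50 mm high with a square stem 16 x 16 mm, 30 mm high, centred on top, 80 mm in all. Origin at the centre of its underside. The jaws take it across its own y; either way round will do.
- tray: Fixed grey plastic tray 215 (own x) x 100 x 18 mm, floor 4 mm thick, on the left or right of the table; three steel parts stand in it in a row along its x, in any order, about 66 mm apart. Origin at the centre of its underside.
- plain: Bystander in the tray: plain steel block 32 x 18 x 80 mm without a step. Origin under its centre.
- pin: Bystander in the tray: round steel pin, 28 mm across, 80 mm tall. Origin under its centre.
- yellow: Bystander standing near the clamp: yellow block 46 x 46 x 115 mm tall. Origin under its centre.
- column: Bystander standing near the clamp: steel cylinder 42 mm across, 105 mm tall. Origin under its centre.
Things that resemble listed ones, but are neither listed nor needed, are in the scene too. What is shaped like the stepped but orange or yellow is not meant.

How it is judged (in metres and radians):
On the way, in this order (a step that is already met when the one before it is completed fails the run):
1. the empty clamp is released and springs open (value of joint clamp below 0.04 rad and distance of stepped from where it was at the start of the episode below 0.03 m), for 0.2 s.
2. the stepped block stands on the plate between the open jaws (value of joint clamp below 0.08 rad and horizontal distance between stepped and nest below 0.014 m and z of stepped in the frame of nest below 0.004 m and angle between stepped's own z axis and vertical below 0.08 rad), for 0.2 s.
3. the handles are closed until the ratchet grips the block (value of joint clamp above 0.13 rad and contact force between stepped and moving_jaw above 2 N), for 0.2 s.
At the end, for the whole second after the job is handed in: The ratchet holds the clamp closed beyond 0.13 rad with the jaw pressing on the block (over 2 N); the block stands still and upright (within 0.08 rad) on the plate (within 4 mm), its middle within 12 mm of the nest point, its broad faces along the fixture within 0.15 rad (all of step 3 and horizontal distance between stepped and nest below 0.012 m and z of stepped in the frame of nest between -0.004 and 0.004 m and angle between stepped's own z axis and vertical below 0.08 rad and angle between the x axis of stepped and the x axis of fixture, either way round below 0.15 rad and linear speed of stepped below 0.02 m/s); the robot touches nothing.
It fails at once if another thing is shifted by more than 25 mm (distance of any of plain, pin, yellow, column from where it was at the start of the episode above 0.025 m).
It fails at once if another thing is knocked over (angle between any of plain, pin, yellow, column's own z axis and vertical above 0.5 rad).
It also fails if it takes over 61 s, if anything falls off the work surface, if the arm or the gripper's body presses on something with over 40 N, if the wrist force passes 120 N, or if a joint passes its speed limit or range.

## Working session

There is one attempt and no reset: what is moved stays moved. The work goes in short steps, Python scripts to look and compute and a shell command to move; the robot and the scene stay as the last step left them, time stands still between calls to the robot, and variables do not carry over. Pictures are saved under pics/ and viewed, and the job is handed in when it is done.

```bash
mkdir -p pics; ls
cat > h.py <<'E'
import numpy as np, cv2
from plant import r
def snap(cam,fn):
    im=r.capture(cam); cv2.imwrite('pics/'+fn,cv2.cvtColor(im,cv2.COLOR_RGB2BGR)); return im
def cam(name):
    p=r.camera_params(name); f=200/np.tan(np.radians(p['vfov'])/2)
    K=np.array([[f,0,p['cx']],[0,f,p['cy']],[0,0,1]]); return K,np.array(p['distortion'],float),np.array(p['R']),np.array(p['t'])
def ray(c,uv):
    K,d,R,t=c
    n=cv2.undistortPoints(np.array([[uv]],float),K,d)[0,0]
    return -R.T@t, R.T@np.array([n[0],n[1],1])
def onz(c,uv,z):
    o,v=ray(c,uv); return o+v*(z-o[2])/v[2]
def proj(c,X):
    K,d,R,t=c
    return cv2.projectPoints(np.array(X,float).reshape(-1,1,3),cv2.Rodrigues(R)[0],t,K,d)[0][:,0]
def tri(obs):
    A=np.zeros((3,3));b=np.zeros(3)
    for c,uv in obs:
        o,v=ray(c,uv); v=v/np.linalg.norm(v); P=np.eye(3)-np.outer(v,v); A+=P;b+=P@o
    return np.linalg.solve(A,b)
E
python3 - <<'E'
from h import *
np.set_printoptions(precision=4,suppress=True)
for n in ['scene','top','wrist']:
    snap(n,n+'0.png'); print(n,r.camera_params(n))
    for t in ['fixture','ring','stepped','plain','pin','tray','yellow','column','moving_jaw','nest','squeeze']:
        try: print(t,[(np.round(q['xy']).astype(int).tolist(),round(q['p'],2)) for q in r.recognise(t,n)][:4])
        except Exception as e: print(t,e)
print(r.get_state(), r.hold_point_z)
E
```

```text
pics
scene {'vfov': 47.68049735219422, 'cx': 321.41241018934994, 'cy': 199.23384385568934, 'distortion': array([-0.0389,  0.    ,  0.    ,  0.    ,  0.    ]), 'R': array([[-0.3258,  0.9454,  0.0103],
       [ 0.6377,  0.2278, -0.7358],
       [-0.698 , -0.2332, -0.6771]]), 't': array([ 0.1555, -0.2561,  1.384 ])}
fixture [([284, 261], 0.65)]
ring [([325, 208], 0.69)]
stepped [([214, 166], 0.82), ([219, 141], 0.54), ([245, 180], 0.53)]
plain [([177, 196], 0.68), ([287, 264], 0.26)]
pin [([190, 178], 0.77), ([287, 264], 0.42), ([178, 193], 0.31)]
tray [([200, 196], 0.71)]
yellow [([292, 187], 0.97)]
column [([315, 285], 0.68)]
moving_jaw [([279, 258], 0.71)]
nest [([288, 265], 0.75)]
squeeze [([288, 260], 0.78)]
top {'vfov': 53.88552964576442, 'cx': 324.3050391810138, 'cy': 199.9242438885357, 'distortion': array([-0.0839,  0.    ,  0.    ,  0.    ,  0.    ]), 'R': array([[-0.0037, -0.9999,  0.0154],
       [-0.9913,  0.0017, -0.1316],
       [ 0.1315, -0.0157, -0.9912]]), 't': array([-0.0073,  0.5086,  1.0377])}
fixture [([331, 151], 0.65), ([335, 162], 0.59), ([294, 131], 0.43), ([439
[... 625 characters left out ...]
9058,  0.3174,  0.2808],
       [-0.2647,  0.0937, -0.9598]]), 't': array([ 0.6763, -0.0373,  0.3893])}
fixture []
ring []
stepped []
plain []
pin []
tray []
yellow []
column []
moving_jaw []
nest []
squeeze []
{'time_s': 1.8, 'joints': array([ 87.2087,  20.5466,   0.6837,   0.0002, -70.1371, -16.5053]), 'qd': array([ 0.0115,  0.0758, -0.0109,  0.0209, -0.0138, -0.0642]), 'joint_torque': array([  0.0001, -58.2358,  29.3303,   7.0021,   0.0124,  -0.    ]), 'tcp_pos': array([0.2231, 0.6371, 0.2266]), 'eef_rot': array([-179.9999,   -0.0002,  -19.2965]), 'contact_force': array([-1.8716, -0.9129, -0.7517]), 'moment': array([ 0.0029, -0.0417,  0.0353]), 'gripper_width': 0.08779722890902249} 0.0188
```

View pics/scene0.png

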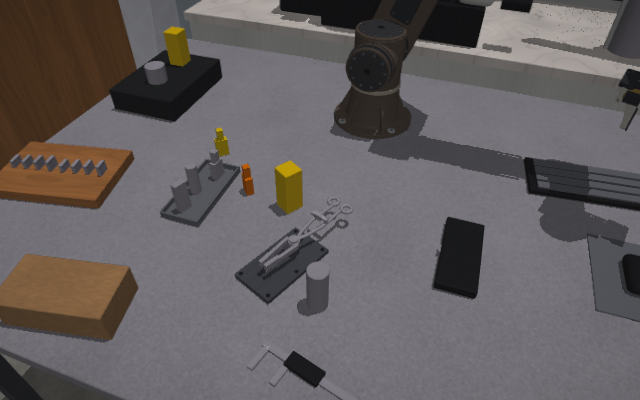

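View pics/top0.png

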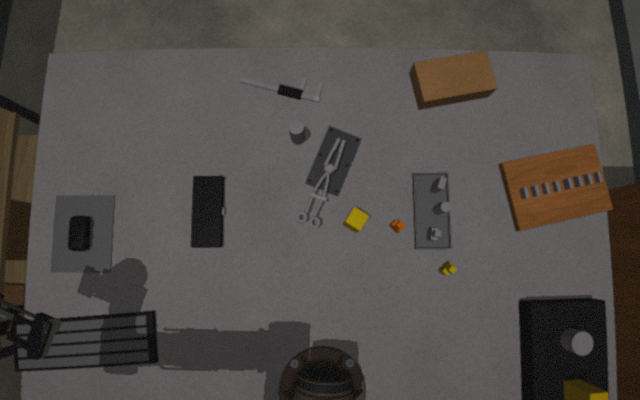

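Run:
```python
import cv2
a=cv2.imread('pics/top0.png')[90:300,240:480]; cv2.imwrite('pics/top0c.png',cv2.resize(a,None,fx=2.85,fy=2.85,interpolation=cv2.INTER_CUBIC)[:600,:800])
a=cv2.imread('pics/scene0.png')[120:320,150:400]; cv2.imwrite('pics/scene0c.png',cv2.resize(a,None,fx=3,fy=3,interpolation=cv2.INTER_CUBIC)[:600,:800])
```

```text
(no output)
```

View pics/top0c.png

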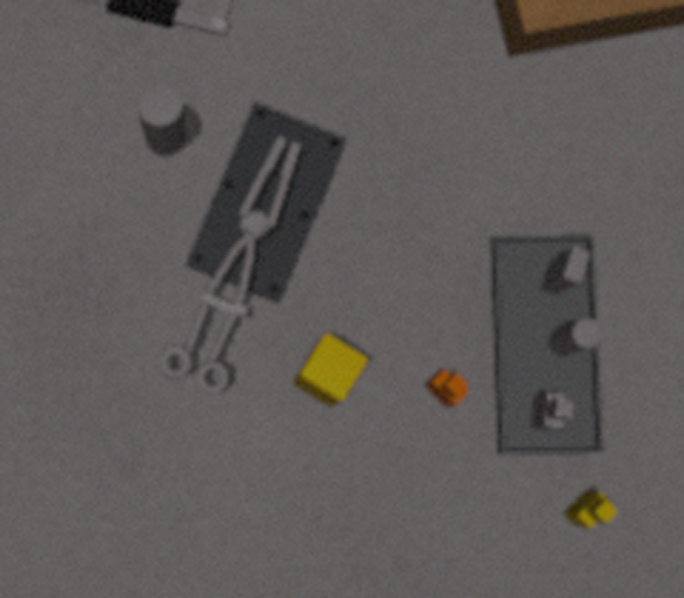

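View pics/scene0c.png

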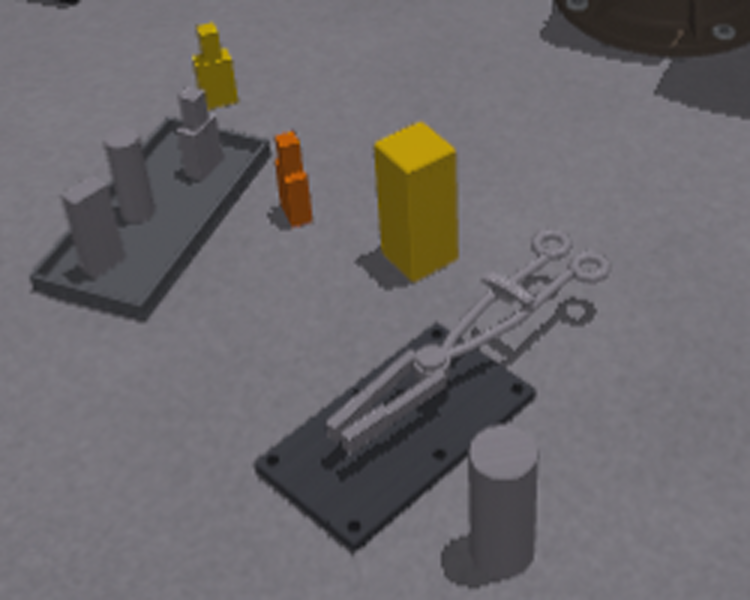

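Run:
```python
from h import *
np.set_printoptions(precision=4,suppress=True)
T=cam('top'); S=cam('scene')
f=lambda a:(240+a[0]/2.85-.32,90+a[1]/2.85-.32)
g=lambda a:(150+a[0]/3-.33,120+a[1]/3-.33)
pl=[onz(T,f(a),.012)[:2] for a in [(255,103),(345,138),(277,300),(187,266)]]
print('plate T',np.array(pl), np.mean(pl,0))
pl=np.array(pl);d=(pl[0]-pl[3]+pl[1]-pl[2]);print('yaw',np.degrees(np.arctan2(d[1],d[0])))
pl=np.array([onz(S,g(a),.012)[:2] for a in [(352,548),(257,465),(436,325),(535,392)]])
print('plate S',pl,pl.mean(0));d=(pl[0]-pl[3]+pl[1]-pl[2]);print('yaw',np.degrees(np.arctan2(d[1],d[0])))
print('pivot',onz(T,f((255,222)),.054),onz(S,g((431,360)),.054),tri([(T,f((255,222))),(S,g((431,360)))]))
print('ringR',onz(T,f((215,376)),.049),onz(S,g((551,244)),.049),tri([(T,f((215,376))),(S,g((551,244)))]))
print('ringL',onz(T,f((177,362)),.049),onz(S,g((590,267)),.049),tri([(T,f((177,362))),(S,g((590,267)))]))
tr=np.array([onz(T,f(a),.018)[:2] for a in [(491,237),(590,237),(602,452),(498,452)]])
print('tray',tr,tr.mean(0))
print('stem top',tri([(T,f((561,405))),(S,g((193,93)))]))
print('pin top',tri([(T,f((587,333))),(S,g((125,143)))]))
print('plain top',tri([(T,f((579,259))),(S,g((85,190)))]))
print('yellow top',tri([(T,f((337,367))),(S,g((416,146)))]))
print('column top',tri([(T,f((162,107))),(S,g((504,453)))]))
print('orange top',onz(T,f((453,385)),.08),tri([(T,f((453,385))),(S,g((288,138)))]))
```

```text
plate T [[ 0.7252 -0.0237]
 [ 0.689  -0.1135]
 [ 0.5254 -0.0441]
 [ 0.5592  0.0439]] [ 0.6247 -0.0343]
yaw -22.575009273522493
plate S [[ 0.7344 -0.0222]
 [ 0.6949 -0.1099]
 [ 0.5322 -0.0438]
 [ 0.57    0.0468]] [ 0.6329 -0.0323]
yaw -22.453020467142906
pivot [ 0.5941 -0.0218  0.054 ] [ 0.6013 -0.019   0.054 ] [ 0.5955 -0.0218  0.047 ]
ringR [0.4483 0.0163 0.049 ] [0.4569 0.0211 0.049 ] [0.4487 0.0175 0.0408]
ringL [0.4615 0.0518 0.049 ] [0.4711 0.0561 0.049 ] [0.4621 0.053  0.04  ]
tray [[ 0.5871 -0.2556]
 [ 0.5873 -0.3552]
 [ 0.3755 -0.3578]
 [ 0.3764 -0.2557]] [ 0.4816 -0.3061]
stem top [ 0.4181 -0.2994  0.0832]
pin top [ 0.4843 -0.3274  0.0739]
plain top [ 0.5524 -0.3199  0.0821]
yellow top [ 0.4509 -0.0905  0.1092]
column top [0.693  0.0654 0.097 ]
orange top [ 0.437  -0.2008  0.08  ] [ 0.4378 -0.2031  0.0766]
```

Run:
```python
from h import *
from scipy.spatial.transform import Rotation as Ro
np.set_printoptions(precision=4,suppress=True)
s=r.get_state(); Rt=Ro.from_euler('xyz',s['eef_rot'],degrees=True).as_matrix()
K,d,R,t=cam('wrist'); p=-R.T@t
print(p,'offset in tool',Rt.T@(p-s['tcp_pos']),'cam axes in tool (rows)',R@Rt)
```

```text
[0.2931 0.6135 0.3847] offset in tool [ 0.0738 -0.0009 -0.1581] cam axes in tool (rows) [[-0.0005  1.      0.0008]
 [-0.9598 -0.0002 -0.2808]
 [-0.2808 -0.0009  0.9598]]
```

```bash
python3 -m inch '0.0287 0.025 -0.001 0 0 0.0028 1;0.0287 0.025 -0.001 0 0 0.0028 1;0.0287 0.025 -0.001 0 0 0.0028 1;0.0287 0.025 -0.001 0 0 0.0028 1;0.0287 0.025 -0.001 0 0 0.0028 1;0.0287 0.025 -0.001 0 0 0.0028 1;0.0287 0.025 -0.001 0 0 0.0028 1;0.0287 0.025 -0.001 0 0 0.0028 1;0.0287 0.025 -0.001 0 0 0.0028 1;0.0287 0.025 -0.001 0 0 0.0028 1;0.0287 0.025 -0.001 0 0 0.0028 1;0.0287 0.025 -0.001 0 0 0.0028 1;0.0287 0.025 -0.001 0 0 0.0028 1;0.0287 0.025 -0.001 0 0 0.0028 1;0.0287 0.025 -0.001 0 0 0.0028 1;0.0287 0.025 -0.001 0 0 0.0028 1;0.0287 0.025 -0.001 0 0 0.0028 1;0.0287 0.025 -0.001 0 0 0.0028 1;0.0287 0.025 -0.001 0 0 0.0028 0.5;0 0 0 0 0 0 0'
python3 - <<'E'
from h import *
np.set_printoptions(precision=4,suppress=True)
print(r.get_state())
K,d,R,t=cam('wrist'); np.savez('w1.npz',K=K,d=d,R=R,t=t); snap('wrist','w1.png')
for t in ['ring','nest','squeeze','yellow','column','moving_jaw']:
    print(t,[(np.round(q['xy'],1).tolist(),round(q['p'],2)) for q in r.recognise(t,'wrist')][:4])
E
```

```text
time_s: 3.47
tcp_pos: [0.5667, -0.0051, 0.2454]
eef_rot: [179.9, -0.0, -22.6]
contact_force: [-0.3, 1.2, 0.3]
gripper_width: 0.0795
{'time_s': 3.4667, 'joints': array([ 19.3159,   9.694 , -11.6336,   0.0739, -68.6986,  48.0669]), 'qd': array([ 4.378 , -1.6286, -2.5437, -1.5888,  0.3721, -5.9295]), 'joint_torque': array([ -3.4367, -43.0049,  29.2235,   7.0032,  -0.12  ,   1.2273]), 'tcp_pos': array([ 0.5667, -0.0051,  0.2454]), 'eef_rot': array([179.9312,  -0.0265, -22.5903]), 'contact_force': array([-0.2693,  1.1905,  0.2857]), 'moment': array([0.1288, 0.0081, 0.0006]), 'gripper_width': 0.07946101238289416}
ring [([335.5, 211.4], 0.87)]
nest [([559.4, 127.1], 0.66), ([325.7, 120.5], 0.59)]
squeeze [([323.8, 119.0], 0.61)]
yellow [([428.7, 227.7], 0.67)]
column [([203.9, 90.5], 0.96)]
moving_jaw [([316.2, 102.2], 0.69)]
```

View pics/w1.png

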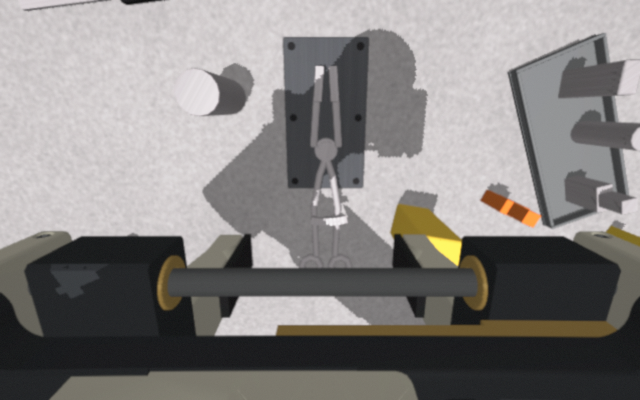

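```bash
python3 - <<'E'
import cv2
a=cv2.imread('pics/w1.png')[20:290,160:480]; cv2.imwrite('pics/w1c.png',cv2.resize(a,None,fx=2.2,fy=2.2,interpolation=cv2.INTER_CUBIC))
E
python3 -m inch '-0.03 0 0 0 0 0 0;-0.03 0 0 0 0 0 0;-0.03 0 0 0 0 0 0;-0.025 0 0 0 0 0 0;0 0 0 0 0 0 0;0 0 0 0 0 0 0;0 0 0 0 0 0 0'
python3 - <<'E'
from h import *
print(r.get_state()['qd'],r.get_state()['contact_force'])
K,d,R,t=cam('wrist'); np.savez('w2.npz',K=K,d=d,R=R,t=t); a=snap('wrist','w2.png')
a=cv2.imread('pics/w2.png')[0:270,160:480]; cv2.imwrite('pics/w2c.png',cv2.resize(a,None,fx=2.2,fy=2.2,interpolation=cv2.INTER_CUBIC))
for t in ['ring','nest','yellow']:
    print(t,[(np.round(q['xy'],1).tolist(),round(q['p'],2)) for q in r.recognise(t,'wrist')][:4])
E
```

```text
time_s: 4.4
tcp_pos: [0.4587, 0.0443, 0.2462]
eef_rot: [-179.9, -0.1, -22.2]
contact_force: [-0.3, 0.6, -0.7]
gripper_width: 0.0054
[-1.07237681  1.33418407  0.59168667  0.01059062 -0.01698765  0.05684757] [-0.31080494  0.57000948 -0.74889704]
ring [([341.1, 143.2], 0.6)]
nest [([331.4, 61.1], 0.92)]
yellow [([440.7, 140.0], 0.72)]
```

View pics/w1c.png

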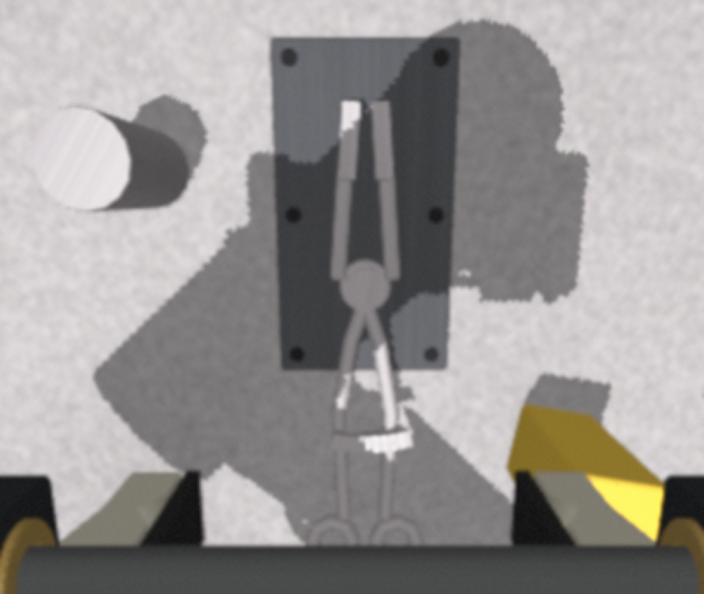

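View pics/w2c.png

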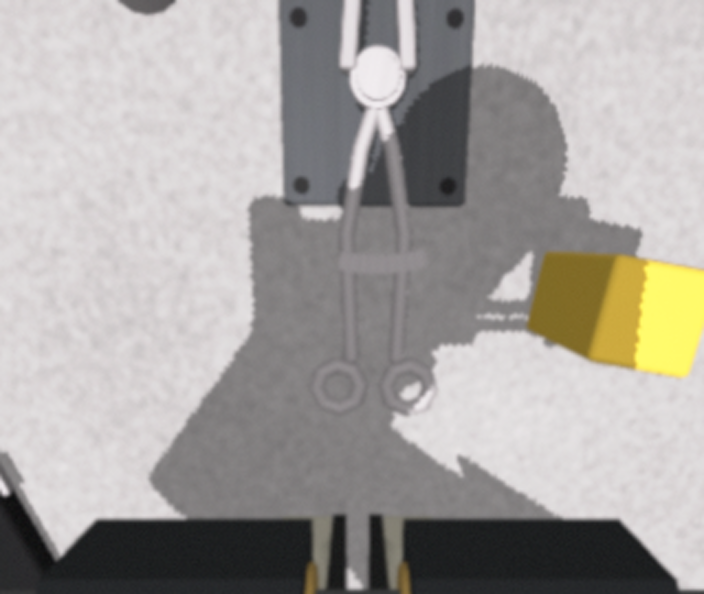

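View pics/w2.png

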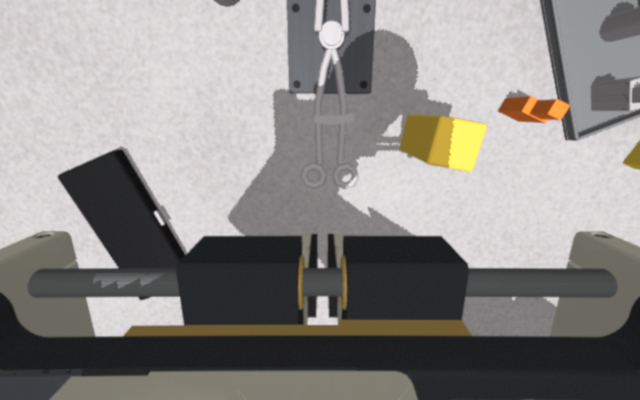

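Run:
```python
from h import *
np.set_printoptions(precision=4,suppress=True)
a=cv2.imread('pics/w2.png')[90:190,280:500]; cv2.imwrite('pics/w2y.png',cv2.resize(a,None,fx=3.6,fy=3.6,interpolation=cv2.INTER_CUBIC))
L=lambda n:tuple(np.load(n)[k] for k in ['K','d','R','t'])
w1,w2=L('w1.npz'),L('w2.npz')
f1=lambda u,v:(160+u/2.2-.27,20+v/2.2-.27); f2=lambda u,v:(160+u/2.2-.27,v/2.2-.27)
P=[]
for n,a,b,z in [('pivot',(366,287),(377,77),.054),('ringR',(396,543),(408,386),.045),('ringL',(334,543),(340,386),.045),('h1',(297,354),(302,185),.012),('h2',(432,354),(447,186),.012),('h3',(293,215),(298,18),.012),('h4',(436,215),(455,18),.012)]:
    A,B=f1(*a),f2(*b)
    print(n,onz(w1,A,z),onz(w2,B,z),tri([(w1,A),(w2,B)])); 
for n,a in [('h5',(289,57)),('h6',(441,57))]: print(n,onz(w1,f1(*a),.012))
```

```text
pivot [ 0.5924 -0.0198  0.054 ] [ 0.592  -0.0187  0.054 ] [ 0.5923 -0.0193  0.0515]
ringR [0.4449 0.0217 0.045 ] [0.4475 0.0206 0.045 ] [0.4492 0.0205 0.0531]
ringL [0.4591 0.0556 0.045 ] [0.4614 0.0548 0.045 ] [0.4627 0.0539 0.0523]
h1 [0.5664 0.0348 0.012 ] [0.5663 0.0344 0.012 ] [0.5663 0.0346 0.0121]
h2 [ 0.5355 -0.0394  0.012 ] [ 0.5358 -0.0386  0.012 ] [ 0.5357 -0.039   0.0119]
h3 [0.6402 0.0043 0.012 ] [0.64   0.0044 0.012 ] [0.6402 0.0043 0.0114]
h4 [ 0.6093 -0.0698  0.012 ] [ 0.6096 -0.0698  0.012 ] [ 0.6094 -0.0697  0.0128]
h5 [ 0.7141 -0.0267  0.012 ]
h6 [ 0.6833 -0.1005  0.012 ]
```

View pics/w2y.png

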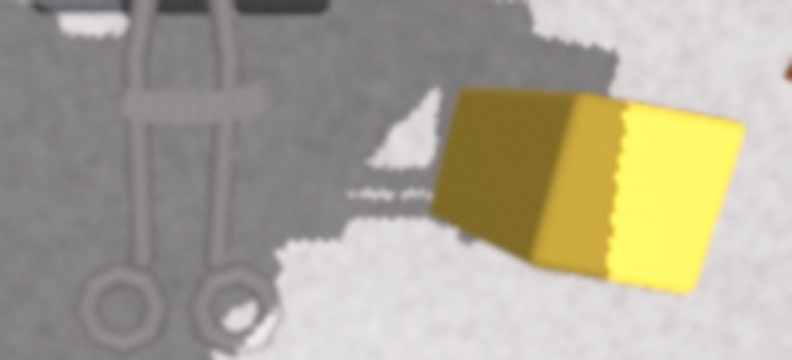

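```bash
cat >> h.py <<'E'
p0=np.array([.5923,-.0193]); ex=np.array([.9232,-.3843]); ey=np.array([.3843,.9232])
def fx(P): d=np.array(P)[:2]-p0; return np.array([d@ex,d@ey])
def fw(a,b): return p0+a*ex+b*ey
E
python3 - <<'E'
from h import *
np.set_printoptions(precision=4,suppress=True)
L=lambda n:tuple(np.load(n)[k] for k in ['K','d','R','t'])
w2=L('w2.npz')
for a in [(582,93),(745,125),(690,293),(535,265)]:
    q=onz(w2,(280+a[0]/3.6-.4,90+a[1]/3.6-.4),.115); print('top',q[:2],fx(q))
for a in [(465,88),(432,213)]:
    q=onz(w2,(280+a[0]/3.6-.4,90+a[1]/3.6-.4),0); print('bot',q[:2],fx(q))
print('ring',fw(-.151,-.0186),'ring open',fw(-.151,-.04),'sq',fw(-.108,0),'nest',fw(.07,0))
E
```

```text
top [ 0.4815 -0.0806] [-0.0787 -0.0992]
top [ 0.4582 -0.1165] [-0.0864 -0.1412]
top [ 0.4212 -0.0928] [-0.1297 -0.1336]
top [ 0.4439 -0.0571] [-0.1224 -0.0919]
bot [ 0.4807 -0.0819] [-0.079  -0.1007]
bot [ 0.4434 -0.0576] [-0.1228 -0.0925]
ring [0.4457 0.0216] ring open [0.4375 0.0018] sq [0.4926 0.0222] nest [ 0.6569 -0.0462]
```

```bash
python3 -m inch '0 0 0.01 0 0 -0.1117 0;0 0 0.01 0 0 -0.1117 0;0 0 0.01 0 0 -0.1117 0;0 0 0.01 0 0 -0.1117 0;0 0 0.01 0 0 -0.1117 0;0 0 0.01 0 0 -0.1117 0;0 0 0.01 0 0 -0.1117 0;0 0 0.01 0 0 -0.1117 0;0 0 0.01 0 0 -0.1117 0;0 0 0.01 0 0 -0.1117 0;0 0 0.01 0 0 -0.1117 0;0 0 0.01 0 0 -0.1117 0;0 0 0.01 0 0 -0.1117 0;0 0 0.01 0 0 -0.1117 0;0 0 0 0 0 0 0;0 0 0 0 0 0 0'
cat > d.py <<'E'
import sys
from h import *
from scipy.spatial.transform import Rotation as Ro
np.set_printoptions(precision=4,suppress=True)
s=r.get_state(); Rt=Ro.from_euler('xyz',s['eef_rot'],degrees=True).as_matrix()
if len(sys.argv)>3:
    g=np.array([float(a) for a in sys.argv[1:4]]); print('tool delta',Rt.T@(g-s['tcp_pos']))
if len(sys.argv)>4:
    q=Ro.from_euler('xyz',[180,0,float(sys.argv[4])],degrees=True).as_matrix(); print('rotvec',Ro.from_matrix(Rt.T@q).as_rotvec())
print(s['time_s'],s['tcp_pos'],s['eef_rot'],s['contact_force'],'j',s['joints'].round(1),'fix',fx(s['tcp_pos']),s['gripper_width'])
E
python3 d.py .4448 .022 .055 67.4
```

```text
time_s: 5.93
tcp_pos: [0.4584, 0.0431, 0.105]
eef_rot: [-179.9, 0.1, 67.0]
contact_force: [-0.2, 0.3, 0.1]
gripper_width: 0.0004
tool delta [-0.0246 -0.0043  0.0501]
rotvec [-0.001   0.0016 -0.0066]
5.9333 [0.4584 0.0431 0.105 ] [-179.941     0.0916   67.0214] [-0.1837  0.3256  0.0675] j [ 30.    7.3 -35.    0.  -47.7 127. ] fix [-0.1476  0.0061] 0.00037515710347576733
```

```bash
python3 -m inch '-0.0122 -0.0022 0 0.0 0 -0.003 0;-0.0123 -0.0022 0 0 0 -0.003 0;0 0 0.015 0 0 0 0;0 0 0.015 0 0 0 0;0 0 0.015 0 0 0 0;0 0 0.004 0 0 0 0;0 0 0 0 0 0 0;0 0 0 0 0 0 0'
python3 d.py .4448 .022 .0385 67.4
python3 - <<'E'
from h import *
K,d,R,t=cam('wrist'); snap('wrist','w3.png')
E
```

```text
time_s: 6.6
tcp_pos: [0.445, 0.0223, 0.0572]
eef_rot: [180.0, -0.0, 67.5]
contact_force: [-0.1, 0.7, 0.5]
gripper_width: 0.0005
tool delta [-0.0004 -0.0001  0.0187]
rotvec [ 0.0003 -0.0001  0.0026]
6.6 [0.445  0.0223 0.0572] [179.9807  -0.0062  67.5486] [-0.0643  0.7333  0.5499] j [ 28.4  10.1 -40.1   0.  -39.8 129.2] fix [-0.1519 -0.0182] 0.000451514456389345
```

View pics/w3.png

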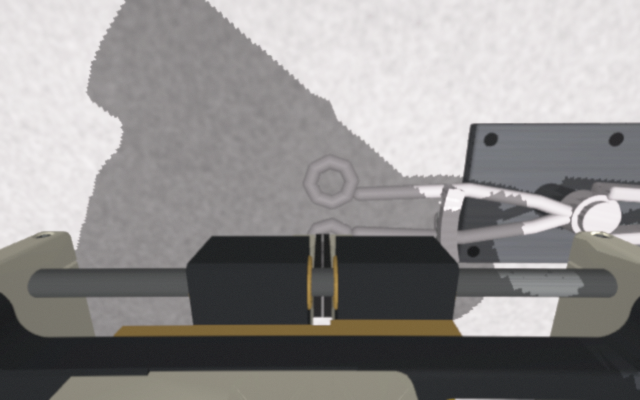

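```bash
python3 -m inch '0 0 0.005 0 0 0 0;0 0 0.005 0 0 0 0;0 0 0.005 0 0 0 0;0 0 0.0035 0 0 0 0;0 0 0 0 0 0 0;0 0 0 0 0 0 0'
python3 d.py .4448 .022 .0385
```

```text
time_s: 7.15
tcp_pos: [0.445, 0.0229, 0.0379]
eef_rot: [-180.0, -0.0, 67.6]
contact_force: [-1.7, 4.0, 1.4]
gripper_width: 0.0004
tool delta [-0.0009  0.0002 -0.0006]
7.15 [0.445  0.0229 0.0379] [-179.9891   -0.0013   67.6069] [-1.6596  4.0189  1.4412] j [ 28.4  12.  -41.3  -0.  -36.8 129.2] fix [-0.1522 -0.0176] 0.00036072911564295675
```

```bash
python3 - <<'E'
from h import *
a=snap('wrist','w4.png');b=snap('top','t4.png');
a=cv2.imread('pics/t4.png')[90:260,260:400]; cv2.imwrite('pics/t4c.png',cv2.resize(a,None,fx=3.5,fy=3.5,interpolation=cv2.INTER_CUBIC))
a=cv2.imread('pics/w4.png')[90:290,240:640]; cv2.imwrite('pics/w4c.png',cv2.resize(a,None,fx=2,fy=2,interpolation=cv2.INTER_CUBIC))
E
python3 d.py
```

```text
7.25 [0.4451 0.0229 0.0381] [179.9968  -0.0125  67.6089] [-2.6207  5.1383  2.54  ] j [ 28.4  11.9 -41.3  -0.  -36.8 129.2] fix [-0.1521 -0.0177] 0.000528600912156855
```

View pics/w4c.png

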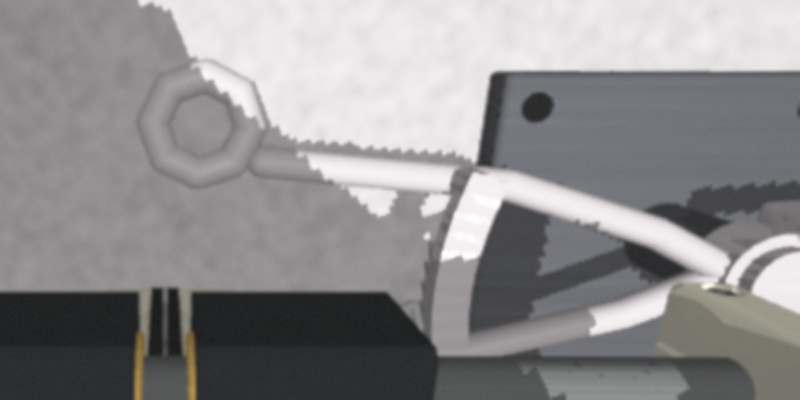

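View pics/t4c.png

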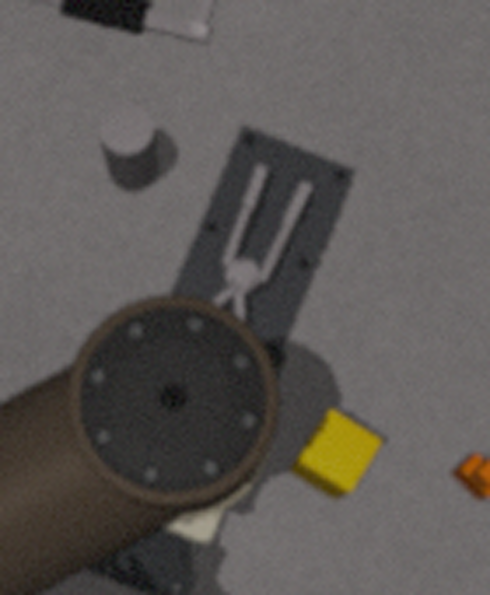

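```bash
python3 -m inch '-0.004 0 0 0 0 0 0;-0.004 0 0 0 0 0 0;-0.004 0 0 0 0 0 0;-0.004 0 0 0 0 0 0;-0.003 0 0 0 0 0 0;0 0 0 0 0 0 0;0 0 0 0 0 0 0;0 0 0 0 0 0 0'
python3 d.py
```

```text
time_s: 7.92
tcp_pos: [0.4373, 0.0046, 0.038]
eef_rot: [-180.0, 0.1, 67.6]
contact_force: [0.1, -1.7, 1.5]
gripper_width: 0.0003
7.9167 [0.4373 0.0046 0.038 ] [-179.9696    0.0518   67.5804] [ 0.0858 -1.7163  1.5372] j [ 26.6  11.3 -42.2   0.  -36.5 130.9] fix [-0.1523 -0.0376] 0.00032408071906717416
```

```bash
python3 -m inch '0 0 -0.006 0 0 0 0;0 0 -0.01 0 0 0 0;0 0 -0.02 0 0 0 0;0 0 -0.03 0 0 0 0;0 0 -0.04 0 0 0 0;0 0 -0.04 0 0 0 0;0.03 0 -0.03 0 0 0 0;0.03 0 0 0 0 0 0;0 0 0 0 0 0 0;0 0 0 0 0 0 0'
python3 - <<'E'
from h import *
a=snap('wrist','w5.png');b=snap('top','t5.png');
a=cv2.imread('pics/t5.png')[90:260,260:400]; cv2.imwrite('pics/t5c.png',cv2.resize(a,None,fx=3.5,fy=3.5,interpolation=cv2.INTER_CUBIC))
E
python3 d.py
```

```text
time_s: 8.75
tcp_pos: [0.4603, 0.061, 0.2139]
eef_rot: [-180.0, -0.0, 67.7]
contact_force: [0.1, -0.7, -0.3]
gripper_width: 0.0005
8.85 [0.4594 0.0597 0.2131] [-179.9311    0.0657   67.615 ] [ 0.1344  0.6893 -0.4076] j [ 31.8   0.8 -26.   -0.  -63.3 125.8] fix [-0.153   0.0218] 0.0004827686080437557
```

View pics/w5.png

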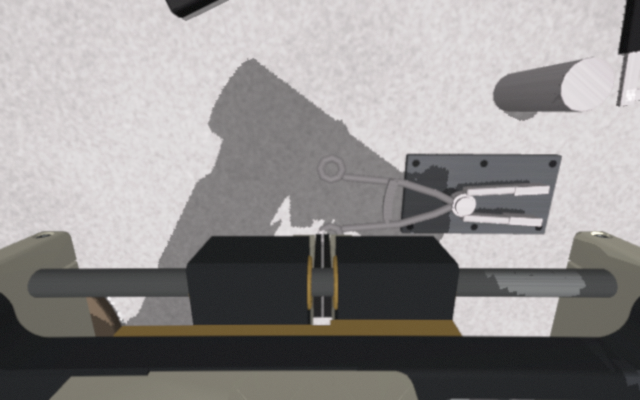

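View pics/t5c.png

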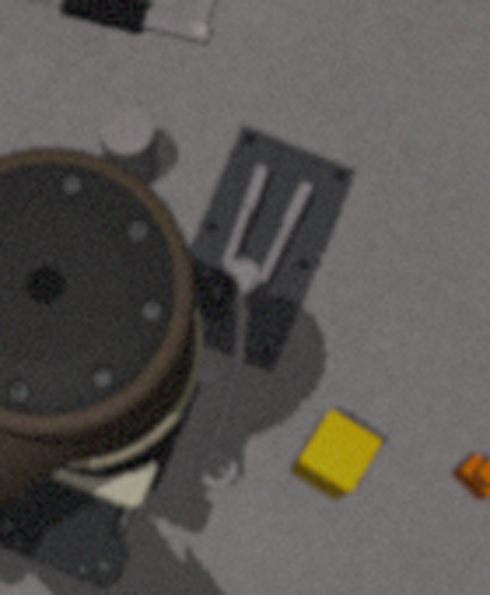

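```bash
python3 -m inch '0 0 -0.003 0 0 0.1073 0.3;0 0 -0.003 0 0 0.1073 0.3;0 0 -0.003 0 0 0.1073 0.3;0 0 -0.003 0 0 0.1073 0.3;0 0 -0.003 0 0 0.1073 0.3;0 0 -0.003 0 0 0.1073 0.3;0 0 -0.003 0 0 0.1073 0.3;0 0 -0.003 0 0 0.1073 0.3;0 0 -0.003 0 0 0.1073 0.3;0 0 -0.003 0 0 0.1073 0.3;0 0 -0.003 0 0 0.1073 0.3'
python3 -m inch '-0.0045 0.018 0 0 0 0 0.3;-0.0089 0.036 0 0 0 0 0.3;-0.0089 0.036 0 0 0 0 0.3;-0.0089 0.036 0 0 0 0 0.3;-0.0089 0.036 0 0 0 0 0.3;-0.0089 0.036 0 0 0 0 0.3;-0.0089 0.036 0 0 0 0 0.3;-0.0089 0.036 0 0 0 0 0.3;-0.0089 0.036 0 0 0 0 0.3;-0.0089 0.036 0 0 0 0 0.3;-0.0045 0.018 0 0 0 0 0.3;0 0 0 0 0 0 0.3;0 0 0 0 0 0 0.3;0 0 0 0 0 0 0.3'
python3 - <<'E'
from h import *
K,d,R,t=cam('wrist'); np.savez('w6.npz',K=K,d=d,R=R,t=t); snap('wrist','w6.png')
print([(np.round(q['xy'],1).tolist(),round(q['p'],2)) for q in r.recognise('stepped','wrist')])
E
python3 d.py
```

```text
time_s: 9.77
tcp_pos: [0.4595, 0.059, 0.2461]
eef_rot: [180.0, 0.1, -0.4]
contact_force: [0.9, 0.4, 0.7]
gripper_width: 0.0263
time_s: 10.93
tcp_pos: [0.3701, -0.2999, 0.2461]
eef_rot: [-180.0, 0.1, -0.1]
contact_force: [0.2, 0.6, -0.9]
gripper_width: 0.0261
[([238.0, 116.0], 0.91), ([322.5, 135.8], 0.79), ([355.0, 214.2], 0.55)]
11.0333 [ 0.3709 -0.2993  0.2464] [-179.9871    0.0166    0.0084] [ 0.5189  0.0165 -0.0286] j [-15.2   0.7 -21.6  -0.  -67.7 105.2] fix [-0.0968 -0.3436] 0.026336107773833734
```

View pics/w6.png

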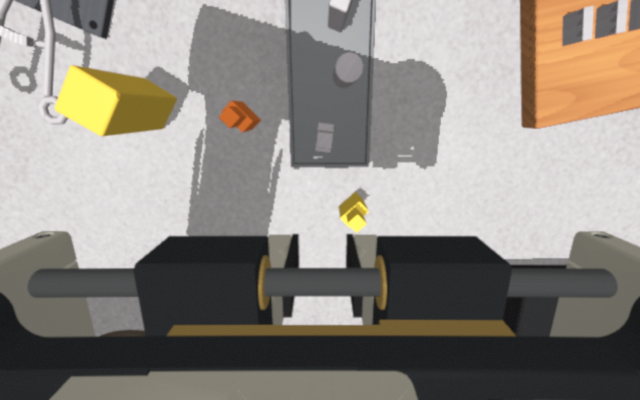

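Run:
```python
import cv2,numpy as np
a=cv2.imread('pics/w6.png')[100:180,280:380].astype(float)
a=np.clip((a-60)*2.2,0,255).astype(np.uint8)
cv2.imwrite('pics/w6c.png',cv2.resize(a,None,fx=7,fy=7,interpolation=cv2.INTER_CUBIC))
```

```text
(no output)
```

View pics/w6c.png

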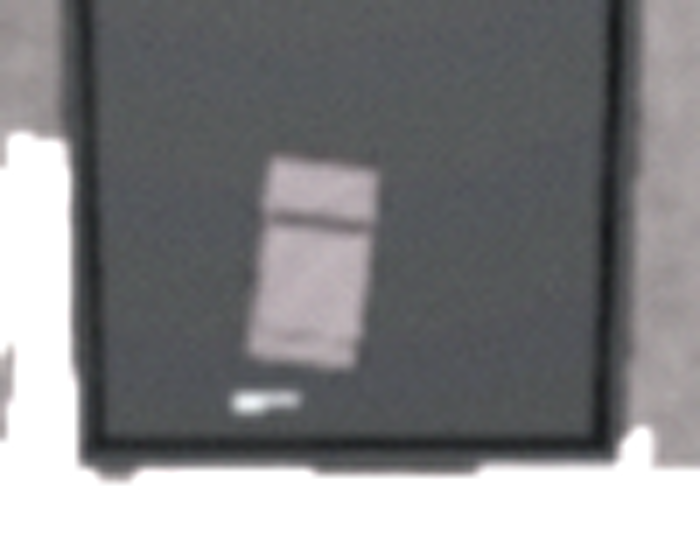

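Run:
```python
from h import *
np.set_printoptions(precision=4,suppress=True)
L=lambda n:tuple(np.load(n)[k] for k in ['K','d','R','t'])
w=L('w6.npz'); f=lambda a:(280+a[0]/7-.43,100+a[1]/7-.43)
c=np.array([onz(w,f(a),.054)[:2] for a in [(270,157),(381,170),(356,369),(246,356)]]); print(c,c.mean(0))
for i in range(4): print(np.linalg.norm(c[i]-c[i-1]))
for a,b in [(3,0),(2,1),]: d=c[b]-c[a]; print(np.degrees(np.arctan2(d[1],d[0])))
for a,b in [(1,0),(2,3),]: d=c[b]-c[a]; print(np.degrees(np.arctan2(-d[0],d[1])))
s=np.array([onz(w,f(a),.084)[:2] for a in [(265,228),(372,236),(362,345),(252,336)]]); print(s,s.mean(0),[np.linalg.norm(s[i]-s[i-1]) for i in range(4)])
pn=onz(w,(348,66),.084); print('pin',pn)
```

```text
[[ 0.4309 -0.2937]
 [ 0.4288 -0.3112]
 [ 0.3974 -0.3075]
 [ 0.3995 -0.2896]] [ 0.4142 -0.3005]
0.03161360797634618
0.017715530543042812
0.031681245828297115
0.018024992684705053
-7.434084603834259
-6.872877595359267
-6.607544243024538
-6.831920460843702
[[ 0.422  -0.2933]
 [ 0.4208 -0.3089]
 [ 0.405  -0.3076]
 [ 0.4063 -0.2913]] [ 0.4135 -0.3003] [np.float64(0.015790917268335987), np.float64(0.015692579212084355), np.float64(0.015898765740115055), np.float64(0.016374164604276348)]
pin [ 0.4842 -0.3232  0.084 ]
```

```bash
python3 -m inch '0.0216 0.0005 0.02 0 0 0 0.5;0.0216 0.0005 0.03 0 0 0 0.5;0 0 0.03 0 0 0.061 0.5;0 0 0.03 0 0 0.061 0.5;0 0 0.03 0 0 0 0.5;0 0 0 0 0 0 0.5;0 0 0 0 0 0 0.5;0 0 0 0 0 0 0.5'
python3 d.py .414 -.3003 .058 -7
python3 - <<'E'
from h import *
snap('wrist','w7.png')
E
```

```text
time_s: 11.7
tcp_pos: [0.4155, -0.3009, 0.1082]
eef_rot: [180.0, -0.1, -6.9]
contact_force: [-0.7, -0.7, -0.1]
gripper_width: 0.0435
tool delta [-0.0016 -0.0005  0.0502]
rotvec [ 0.0008 -0.0016  0.0016]
11.7 [ 0.4155 -0.3009  0.1082] [179.9524  -0.0899  -6.9059] [-0.711  -0.6711 -0.1314] j [-13.9  11.8 -28.8   0.  -49.3  97. ] fix [-0.055 -0.328] 0.043499774503071686
```

View pics/w7.png

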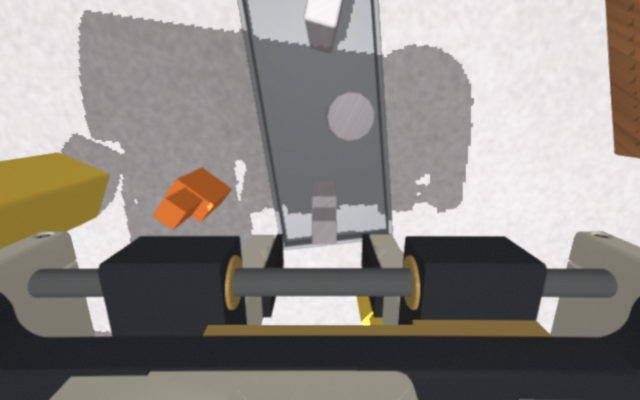

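```bash
python3 -m inch '-0.0016 -0.0005 0.01 0 0 0 0.5;0 0 0.012 0 0 0 0.5;0 0 0.014 0 0 0 0.5;0 0 0.01 0 0 0 0.5;0 0 0.004 0 0 0 0.5;0 0 0 0 0 0 0.5;0 0 0 0 0 0 0.1;0 0 0 0 0 0 0.05;0 0 0 0 0 0 0;0 0 0 0 0 0 0;0 0 0 0 0 0 0;0 0 0 0 0 0 0' 25
python3 d.py .414 -.3003 .058 -7
```

```text
time_s: 12.75
tcp_pos: [0.413, -0.3003, 0.0569]
eef_rot: [180.0, -0.0, -7.0]
contact_force: [-0.8, 2.1, 3.2]
gripper_width: 0.0159
tool delta [ 0.001  -0.0001 -0.0011]
rotvec [ 0.0001 -0.0006 -0.0002]
12.75 [ 0.413  -0.3003  0.0569] [179.9942  -0.0343  -7.0128] [-0.7845  2.1403  3.205 ] j [-14.   15.6 -32.2   0.  -42.2  96.9] fix [-0.0576 -0.3284] 0.01589374316167378
```

```bash
python3 -m inch '0 0 -0.005 0 0 0 0;0 0 -0.015 0 0 0 0;0 0 -0.025 0 0 0 0;0 0 -0.03 0 0 0 0;0 0 -0.03 0 0 0 0;0 0 -0.025 0 0 0 0;0 0 -0.015 0 0 0 0;0 0 -0.005 0 0 0 0;0 0 0 0 0 0 0'
python3 -m inch '0.0095 -0.0128 0 0 0 0 0;0.0143 -0.0192 0 0 0 0 0;0.0191 -0.0257 0 0 0 0 0;0.0191 -0.0257 0 0 0 0 0;0.0191 -0.0257 0 0 0 0 0;0.0191 -0.0257 0 0 0 0 0;0.0191 -0.0257 0 0 0 0 0;0.0191 -0.0257 0 0 0 0 0;0.0191 -0.0257 0 0 0 0 0;0.0191 -0.0257 0 0 0 0 0;0.0191 -0.0257 0 0 0 0 0;0.0143 -0.0192 0 0 0 0 0;0 0 0 0 0 0.055 0;0 0 0 0 0 0.055 0;0 0 0 0 0 0.055 0;0 0 0 0 0 0.055 0;0 0 0 0 0 0.052 0;0 0 0 0 0 0 0;0 0 0 0 0 0 0'
python3 d.py .656 -.0458 .12 -22.6
python3 - <<'E'
from h import *
snap('wrist','w8.png')
E
```

```text
time_s: 13.5
tcp_pos: [0.413, -0.3003, 0.2075]
eef_rot: [180.0, -0.1, -7.0]
contact_force: [0.0, -0.2, -3.4]
gripper_width: 0.0159
time_s: 15.08
tcp_pos: [0.6548, -0.0456, 0.2044]
eef_rot: [179.9, 0.2, -22.5]
contact_force: [-0.2, 0.3, -3.0]
gripper_width: 0.0158
tool delta [ 0.0014 -0.0004  0.0844]
rotvec [0.0015 0.0029 0.0014]
15.0833 [ 0.6548 -0.0456  0.2044] [179.9154   0.1641 -22.5191] [-0.2014  0.345  -3.0188] j [ 13.   19.7  -3.5  -0.  -67.   54.5] fix [ 0.0678 -0.0002] 0.01579840895307159
```

View pics/w8.png

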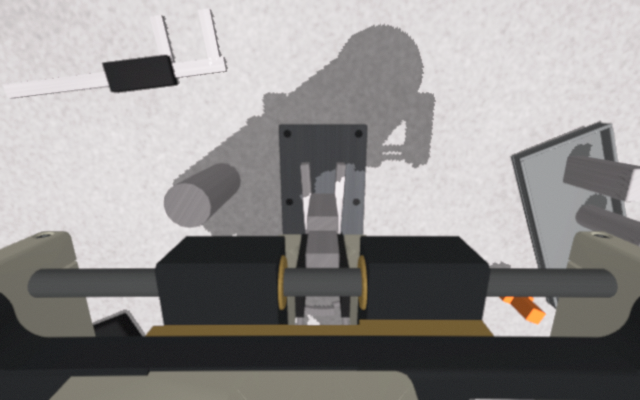

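```bash
python3 -m inch '0.0007 -0.0002 0.015 0 0 0 0;0.0007 -0.0002 0.025 0 0 0 0;0 0 0.025 0 0 0 0;0 0 0.02 0 0 0 0;0 0 0.01 0 0 0 0;0 0 0.005 0 0 0 0;0 0 0 0 0 0 0;0 0 0 0 0 0 0;0 0 0 0 0 0 0;0 0 0 0 0 0 0'
python3 d.py .656 -.0458 .0649 -22.6
python3 - <<'E'
from h import *
snap('scene','s9.png')
a=cv2.imread('pics/s9.png')[150:320,200:400]; cv2.imwrite('pics/s9c.png',cv2.resize(a,None,fx=3.5,fy=3.5,interpolation=cv2.INTER_CUBIC))
snap('wrist','w9.png')
E
```

```text
time_s: 15.97
tcp_pos: [0.6579, -0.0456, 0.108]
eef_rot: [-179.9, -0.1, -22.6]
contact_force: [-0.3, -1.2, -3.1]
gripper_width: 0.0161
tool delta [-0.0018  0.001   0.0431]
rotvec [-0.0012 -0.002   0.0002]
15.9667 [ 0.6579 -0.0456  0.108 ] [-179.933    -0.1134  -22.5861] [-0.3035 -1.2277 -3.0941] j [ 12.9  24.3 -10.1   0.  -55.6  54.5] fix [0.0707 0.0009] 0.01606408656217707
```

View pics/s9c.png

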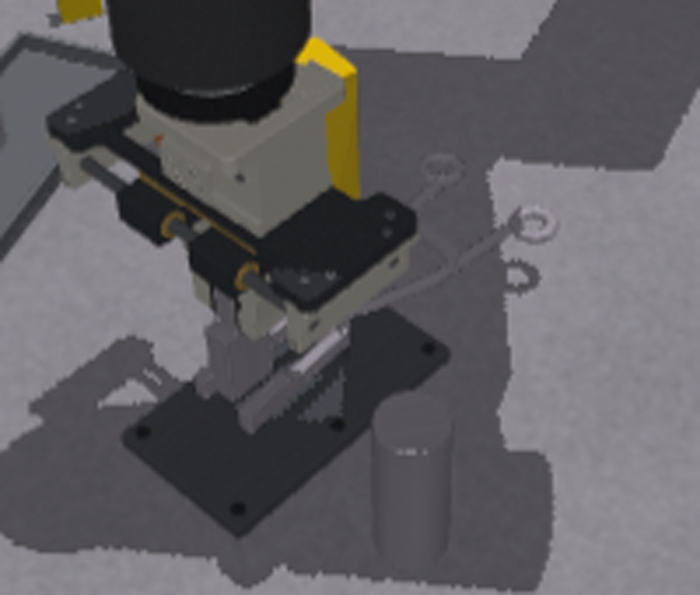

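View pics/w9.png

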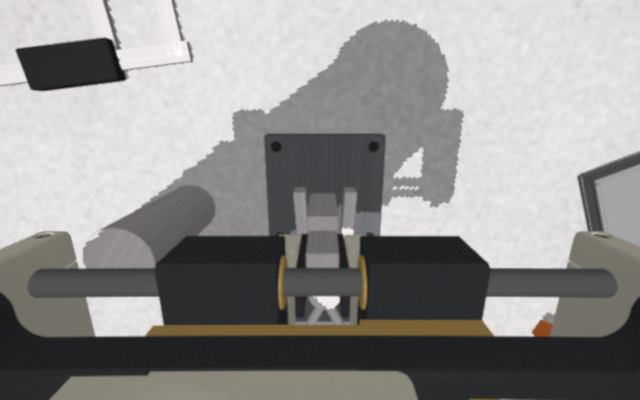

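```bash
python3 -m inch '-0.0016 0.001 0.005 0 0 0 0;0 0 0.008 0 0 0 0;0 0 0.008 0 0 0 0;0 0 0.008 0 0 0 0;0 0 0.006 0 0 0 0;0 0 0.003 0 0 0 0;0 0 0 0 0 0 0;0 0 0 0 0 0 0;0 0 0 0 0 0 0'
python3 d.py .656 -.0458 .0649 -22.6
```

```text
time_s: 16.82
tcp_pos: [0.6556, -0.046, 0.0688]
eef_rot: [-180.0, -0.0, -22.6]
contact_force: [0.4, -0.3, -3.5]
gripper_width: 0.0157
tool delta [ 0.0003 -0.0003  0.0039]
rotvec [-0.0002 -0.0005  0.0001]
16.8167 [ 0.6556 -0.046   0.0688] [-179.9896   -0.0313  -22.5951] [ 0.4109 -0.3054 -3.5403] j [ 13.   26.4 -12.5   0.  -51.1  54.4] fix [ 0.0687 -0.0003] 0.01574826694952653
```

```bash
python3 -m inch '0 0 0.0015 0 0 0 0;0 0 0.0015 0 0 0 0;0 0 0.001 0 0 0 0;0 0 0 0 0 0 0;0 0 0 0 0 0 0;0 0 0 0 0 0 0'
python3 d.py .656 -.0458 .0649 -22.6
```

```text
time_s: 17.32
tcp_pos: [0.6555, -0.0461, 0.065]
eef_rot: [-180.0, -0.0, -22.6]
contact_force: [-0.6, -0.5, 1.6]
gripper_width: 0.0155
tool delta [ 0.0003 -0.0004  0.0001]
rotvec [-0.0002 -0.0007  0.0001]
17.3167 [ 0.6555 -0.0461  0.065 ] [-179.9861   -0.0403  -22.593 ] [-0.6464 -0.5183  1.5839] j [ 13.   26.6 -12.7   0.  -50.7  54.4] fix [ 0.0687 -0.0004] 0.015499579515337621
```

```bash
python3 -m inch '0 0 0 0 0 0 0.3;0 0 0 0 0 0 0.4;0 0 0 0 0 0 0.4;0 0 0 0 0 0 0.4;0 0 0 0 0 0 0.4;0 0 -0.008 0 0 0 0.4;0 0 -0.015 0 0 0 0.4;0 0 -0.025 0 0 0 0.4;-0.01 0 -0.03 0 0 0 0.4;-0.03 0 -0.03 0 0 0 0.4;-0.03 0 -0.02 0 0 0 0.4;-0.02 0 0 0 0 0 0.4;0 0 0 0 0 0 0.4;0 0 0 0 0 0 0.4;0 0 0 0 0 0 0.4'
python3 d.py
python3 - <<'E'
from h import *
K,d,R,t=cam('wrist'); np.savez('w10.npz',K=K,d=d,R=R,t=t); snap('wrist','w10.png')
E
```

```text
time_s: 18.57
tcp_pos: [0.573, -0.0116, 0.1925]
eef_rot: [-180.0, -0.0, -22.6]
contact_force: [-0.5, 0.1, -1.0]
gripper_width: 0.0355
18.5667 [ 0.573  -0.0116  0.1925] [-179.9793   -0.0399  -22.5799] [-0.5386  0.1099 -0.9613] j [ 18.4  12.4 -15.3   0.  -62.2  49. ] fix [-0.0207 -0.0003] 0.03546096137781474
```

View pics/w10.png

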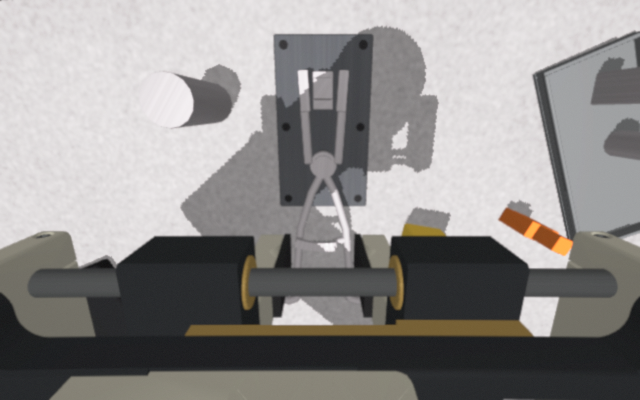

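Run:
```python
import cv2,numpy as np
a=cv2.imread('pics/w10.png')[55:145,270:380]
cv2.imwrite('pics/w10c.png',cv2.resize(a,None,fx=6.5,fy=6.5,interpolation=cv2.INTER_CUBIC))
```

```text
(no output)
```

View pics/w10c.png

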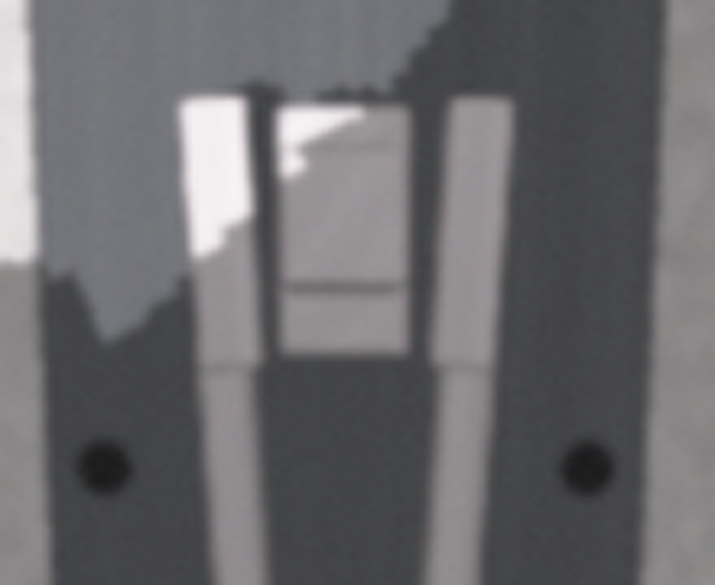

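Run:
```python
from h import *
np.set_printoptions(precision=4,suppress=True)
L=lambda n:tuple(np.load(n)[k] for k in ['K','d','R','t'])
w=L('w10.npz'); f=lambda a:(270+a[0]/6.5-.42,55+a[1]/6.5-.42)
for a in [(281,354),(409,354)]: print('low',fx(onz(w,f(a),.062)))
for a in [(282,287),(404,287),(281,150),(409,150)]: print('stem',fx(onz(w,f(a),.092 )))
for a in [(279,105),(410,105)]: print('low far',fx(onz(w,f(a),.062)))
for a in [(262,367),(432,367),(248,97),(452,97)]: print('pad in',fx(onz(w,f(a),.053)))
```

```text
low [0.0534 0.0092]
low [ 0.0534 -0.0086]
stem [0.0612 0.0081]
stem [ 0.0612 -0.0069]
stem [0.0769 0.0081]
stem [ 0.0769 -0.0074]
low far [0.0853 0.0092]
low far [ 0.0853 -0.0084]
pad in [0.0516 0.0122]
pad in [ 0.0516 -0.0122]
pad in [0.0874 0.0138]
pad in [ 0.0874 -0.0145]
```

```bash
sed -i "s/\[180,0,float(sys.argv\[4\])\]/[float(sys.argv[5]) if len(sys.argv)>5 else 180,0,float(sys.argv[4])]/" d.py
python3 -m inch '-0.02 0 0 0 0 0 0.8;-0.03 0 0.01 0 0 0 1;-0.025 0 0.015 0 0 0 1;-0.012 0.002 0.02 -0.05 0 0 1;0 0 0.01 -0.06 0 0 1;0 0 0 -0.0645 0 0 1;0 0 0 0 0 0 1;0 0 0 0 0 0 1;0 0 0 0 0 0 1'
python3 - <<'E'
from h import *
print(fw(-.108,-.0026))
E
python3 d.py .4916 .0198 .0302 -22.6 170
```

```text
time_s: 19.37
tcp_pos: [0.4917, 0.0195, 0.1365]
eef_rot: [170.0, 0.0, -22.6]
contact_force: [0.3, -0.4, 0.3]
gripper_width: 0.0862
[0.49159522 0.01980408]
tool delta [-0.0001 -0.0186  0.1047]
rotvec [-0.0006  0.0009 -0.0001]
19.3667 [0.4917 0.0195 0.1365] [170.0325   0.0488 -22.6156] [ 0.345  -0.3675  0.3416] j [ 30.1  11.2 -28.8   7.  -58.2  33.1] fix [-0.1078 -0.0028] 0.0861582882560982
```

```bash
python3 -m inch '0 -0.0018 0.01 0 0 0 1;0 -0.0035 0.02 0 0 0 1;0 -0.0035 0.02 0 0 0 1;0 -0.0028 0.016 0 0 0 1;0 0 0 0 0 0 1;0 0 0 0 0 0 1;0 0 0 0 0 0 1'
python3 d.py .4916 .0198 .0302 -22.6 170
python3 - <<'E'
from h import *
snap('wrist','w11.png'); snap('scene','s11.png')
a=cv2.imread('pics/s11.png')[130:320,200:400]; cv2.imwrite('pics/s11c.png',cv2.resize(a,None,fx=3.1,fy=3.1,interpolation=cv2.INTER_CUBIC))
E
```

```text
time_s: 19.95
tcp_pos: [0.4919, 0.0193, 0.0707]
eef_rot: [170.1, -0.0, -22.6]
contact_force: [0.3, 0.4, -0.3]
gripper_width: 0.0874
tool delta [-0.0005 -0.0073  0.0399]
rotvec [-0.0009 -0.0006 -0.0006]
19.95 [0.4919 0.0193 0.0707] [170.0538  -0.0418 -22.6268] [ 0.3249  0.4241 -0.3025] j [ 30.1  15.9 -33.4   8.  -48.8  31.6] fix [-0.1075 -0.0029] 0.08741787879117839
```

View pics/w11.png

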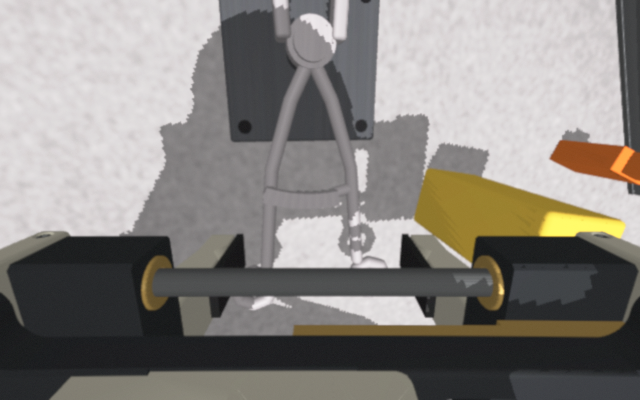

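View pics/s11c.png

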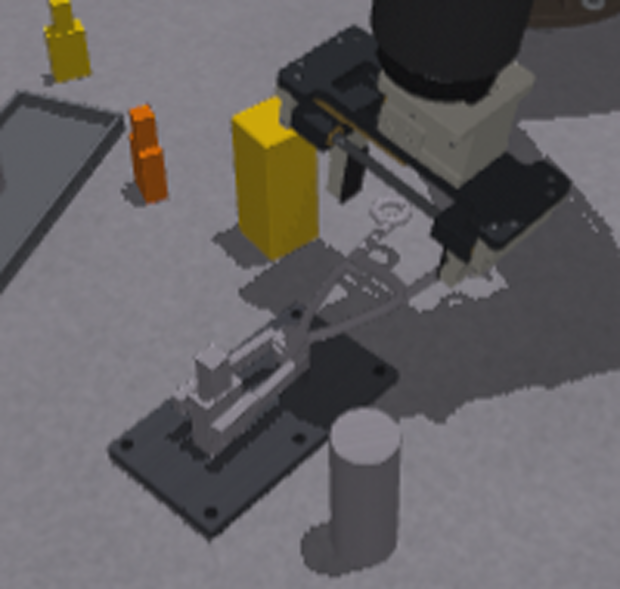

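```bash
python3 -m inch '0 -0.0018 0.01 0 0 0 1;0 -0.0018 0.01 0 0 0 1;-0.0004 -0.0014 0.007 0 0 0 1;0 0 0 0 0 0 1;0 0 0 0 0 0 1'
python3 d.py .4916 .0198 .0302 -22.6 170
python3 - <<'E'
from h import *
snap('wrist','w12.png'); snap('scene','s12.png')
a=cv2.imread('pics/s12.png')[130:250,240:400]; a=cv2.resize(a,None,fx=5,fy=5,interpolation=cv2.INTER_CUBIC); cv2.imwrite('pics/s12c.png',np.clip(a.astype(float)*1.5,0,255).astype(np.uint8))
E
```

```text
time_s: 20.47
tcp_pos: [0.4912, 0.0198, 0.0428]
eef_rot: [170.0, -0.0, -22.6]
contact_force: [-0.0, -0.2, -0.2]
gripper_width: 0.0877
tool delta [ 0.0004 -0.0023  0.0124]
rotvec [ 0.0001 -0.0001  0.0001]
20.4667 [0.4912 0.0198 0.0428] [169.9967  -0.003  -22.5908] [-0.0046 -0.2493 -0.1532] j [ 30.1  18.2 -35.2   8.6 -44.9  30.8] fix [-0.1084 -0.0027] 0.08772029430086484
```

View pics/s12c.png

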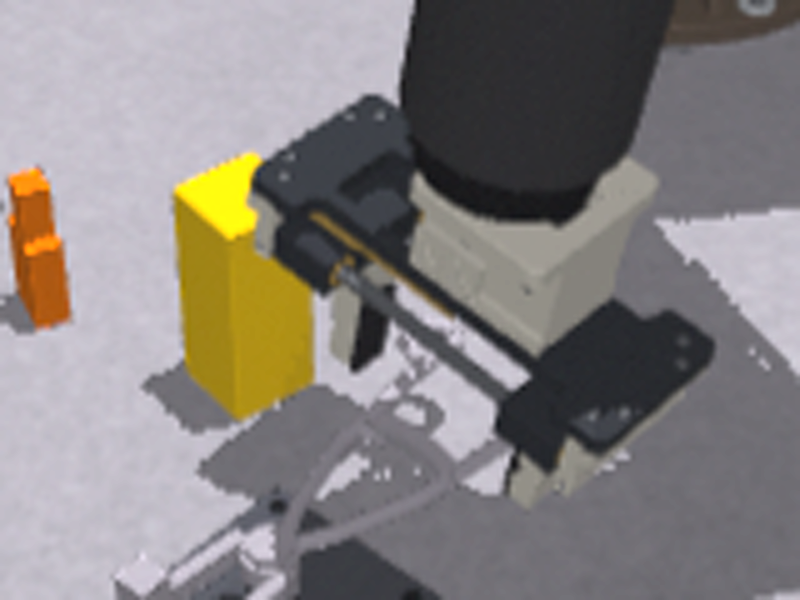

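View pics/w12.png

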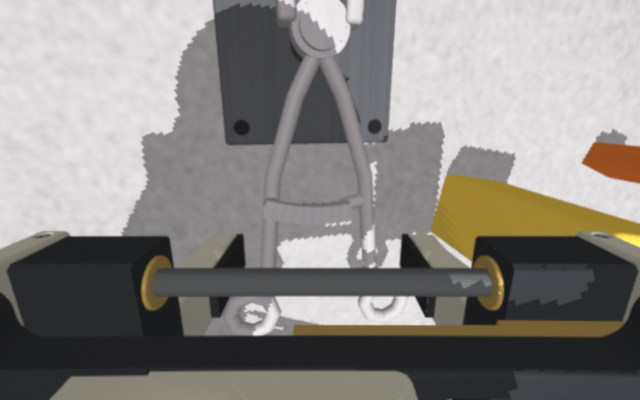

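```bash
python3 -m inch '0 -0.0009 0.005 0 0 0 1;0 -0.0007 0.004 0 0 0 1;0 0 0 0 0 0 1;0 0 0 0 0 0 1'
python3 d.py .4916 .0198 .0302 -22.6 170
```

```text
time_s: 20.9
tcp_pos: [0.4908, 0.0197, 0.0331]
eef_rot: [170.0, 0.0, -22.6]
contact_force: [0.5, 0.0, -0.2]
gripper_width: 0.0873
tool delta [ 0.0007 -0.0009  0.0028]
rotvec [ 0.0006  0.0005 -0.    ]
20.9 [0.4908 0.0197 0.0331] [169.966    0.0278 -22.6054] [ 0.5177  0.0215 -0.1782] j [ 30.1  19.  -35.8   8.8 -43.5  30.5] fix [-0.1086 -0.003 ] 0.08727609023855352
```

```bash
python3 -m inch '0 -0.0005 0.0028 0 0 0 1;0 0 0 0 0 0 0.75;0 0 0 0 0 0 0.6;0 0 0 0 0 0 0.5;0 0 0 0 0 0 0.4;0 0 0 0 0 0 0.3;0 0 0 0 0 0 0.3;0 0 0 0 0 0 0.3;0 0 0 0 0 0 0.3;0 0 0 0 0 0 0.3;0 0 0 0 0 0 0.3;0 0 0 0 0 0 0.3' 16
python3 d.py .4916 .0198 .0302 -22.6 170
```

```text
time_s: 21.9
tcp_pos: [0.4888, 0.0203, 0.0292]
eef_rot: [170.0, 0.2, -22.7]
contact_force: [-7.7, 9.8, -7.1]
gripper_width: 0.0399
tool delta [ 0.0028 -0.0004 -0.0011]
rotvec [ 0.0006  0.0035 -0.0013]
21.9 [0.4888 0.0203 0.0292] [169.9652   0.185  -22.7068] [-7.6606  9.8301 -7.0691] j [ 30.2  19.3 -36.1   8.6 -43.1  30.4] fix [-0.1108 -0.0032] 0.039894009135352494
```

```bash
python3 -m inch '0 0 0 0 0 0 0.3;0 0 0 0 0 0 0.3;0 0 0 0 0 0 0.3'
python3 -m inch '0 0 0 0 0 0 0.5;0 0 0 0 0 0 0.7;0 0 0 0 0 0 0.9;0 0 0 0 0 0 1;0 0 0 0 0 0 1;0 0 0 0 0 0 1'
python3 d.py
python3 - <<'E'
from h import *
K,d,R,t=cam('wrist'); np.savez('w13.npz',K=K,d=d,R=R,t=t); snap('wrist','w13.png'); snap('scene','s13.png')
a=cv2.imread('pics/s13.png')[150:320,220:400]; a=cv2.resize(a,None,fx=3.5,fy=3.5,interpolation=cv2.INTER_CUBIC); cv2.imwrite('pics/s13c.png',np.clip(a.astype(float)*1.4,0,255).astype(np.uint8))
E
```

```text
time_s: 22.15
tcp_pos: [0.4888, 0.0203, 0.0292]
eef_rot: [170.0, 0.2, -22.7]
contact_force: [-7.3, 9.6, -6.7]
gripper_width: 0.0399
time_s: 22.65
tcp_pos: [0.4916, 0.02, 0.0308]
eef_rot: [170.0, -0.0, -22.6]
contact_force: [1.0, -0.3, -0.7]
gripper_width: 0.0717
22.65 [0.4916 0.02   0.0308] [170.0412  -0.0373 -22.5989] [ 1.0349 -0.3196 -0.6664] j [ 30.1  19.2 -35.9   8.9 -43.1  30.4] fix [-0.1081 -0.0024] 0.07169732574381191
```

View pics/s13c.png

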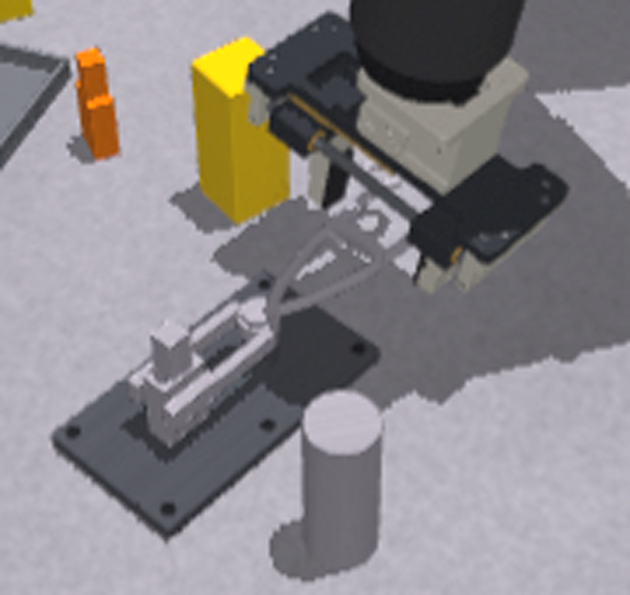

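View pics/w13.png

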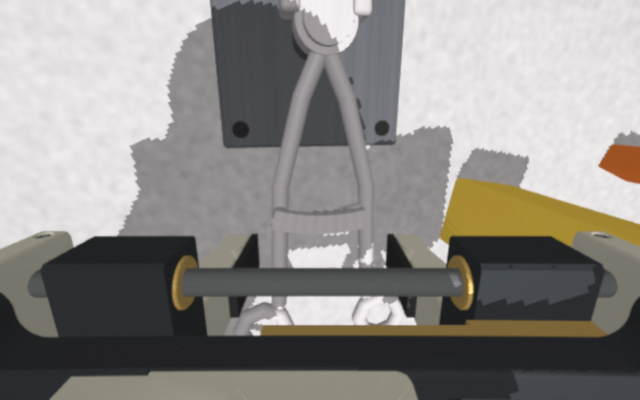

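Run:
```python
import cv2,numpy as np
a=cv2.imread('pics/w13.png')[150:330,230:430]
cv2.imwrite('pics/w13c.png',cv2.resize(a,None,fx=3.3,fy=3.3,interpolation=cv2.INTER_CUBIC))
```

```text
(no output)
```

View pics/w13c.png

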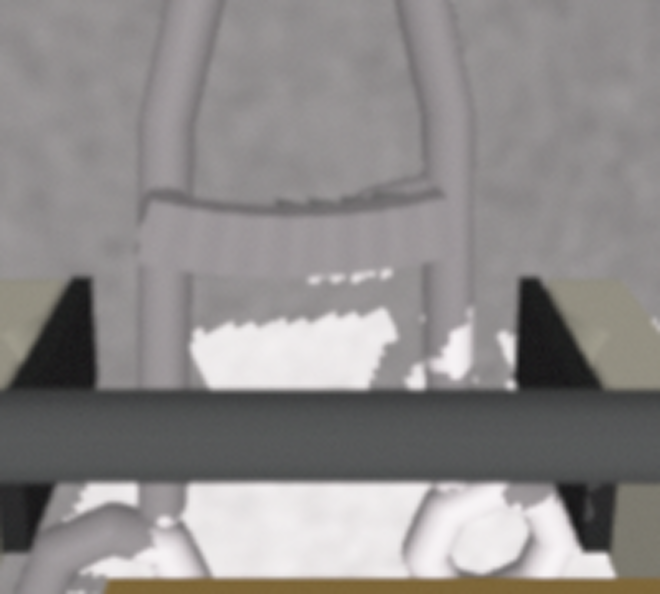

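```bash
python3 - <<'E'
from h import *
np.set_printoptions(precision=4,suppress=True)
L=lambda n:tuple(np.load(n)[k] for k in ['K','d','R','t'])
w=L('w13.npz'); f=lambda a:(230+a[0]/3.3-.35,150+a[1]/3.3-.35)
for y in (300,370):
    q=[fx(onz(w,f((u,y)),.045)) for u in (140,189,426,472)]; print(np.array(q), 'overall',q[0][1]-q[3][1])
E
python3 d.py
```

```text
[[-0.0964  0.0261]
 [-0.097   0.0188]
 [-0.0999 -0.0183]
 [-0.1004 -0.0259]] overall 0.05201807548312681
[[-0.108   0.0266]
 [-0.1087  0.0192]
 [-0.1121 -0.0188]
 [-0.1128 -0.0265]] overall 0.05311807837633359
22.75 [0.4914 0.0199 0.0307] [170.0308  -0.0272 -22.6059] [ 0.1841 -0.0745 -0.2784] j [ 30.1  19.2 -36.    8.9 -43.1  30.4] fix [-0.1082 -0.0026] 0.07950180008201306
```

```bash
python3 -m inch '0 0.0014 -0.008 0 0 0 1;0 0.0035 -0.02 0 0 0 1;0 0.005 -0.03 0 0 0 1;0 0.005 -0.03 0 0 0 1;0 0.005 -0.03 0 0 0 1;0.03 0 -0.03 0 0 0 1;0.03 0 0 0.08 0 0 0.3;0.02 0 0 0.0945 0 0 0;0.00 0 0 0 0 0 0;0 0 0 0 0 0 0;0 0 0 0 0 0 0'
python3 - <<'E'
from h import *
K,d,R,t=cam('wrist'); np.savez('w14.npz',K=K,d=d,R=R,t=t); a=snap('wrist','w14.png')
a=cv2.imread('pics/w14.png')[40:240,260:390]; a=cv2.resize(a,None,fx=3,fy=3,interpolation=cv2.INTER_CUBIC); cv2.imwrite('pics/w14c.png',a)
E
python3 d.py
```

```text
time_s: 23.67
tcp_pos: [0.5662, -0.0057, 0.1794]
eef_rot: [179.9, 0.0, -22.7]
contact_force: [1.0, -0.2, 0.6]
gripper_width: 0.0597
23.7167 [ 0.566  -0.0052  0.1792] [179.925    0.034  -22.6018] [ 0.0417  0.8828 -0.5026] j [ 19.3  12.5 -17.1   0.  -60.5  48.1] fix [-0.0297  0.0029] 0.05590127102654766
```

View pics/w14.png

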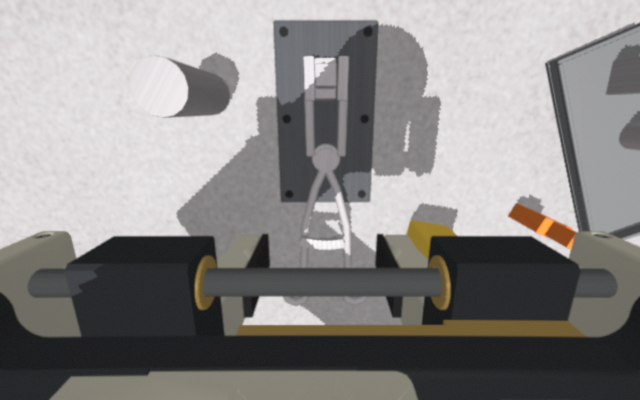

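View pics/w14c.png

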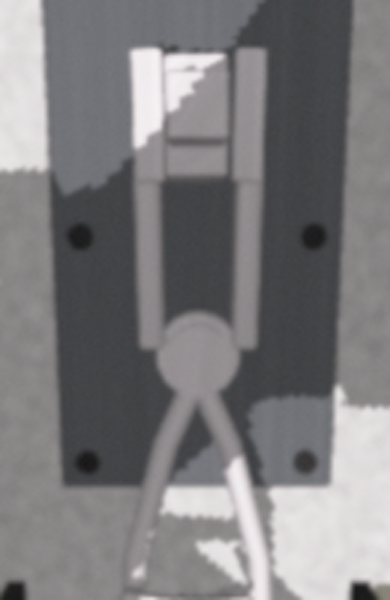

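Run:
```python
from h import *
np.set_printoptions(precision=4,suppress=True)
L=lambda n:tuple(np.load(n)[k] for k in ['K','d','R','t'])
a=cv2.imread('pics/w14.png')[50:105,295:360]; cv2.imwrite('pics/w14d.png',cv2.resize(a,None,fx=10,fy=10,interpolation=cv2.INTER_CUBIC))
```

View pics/w14d.png

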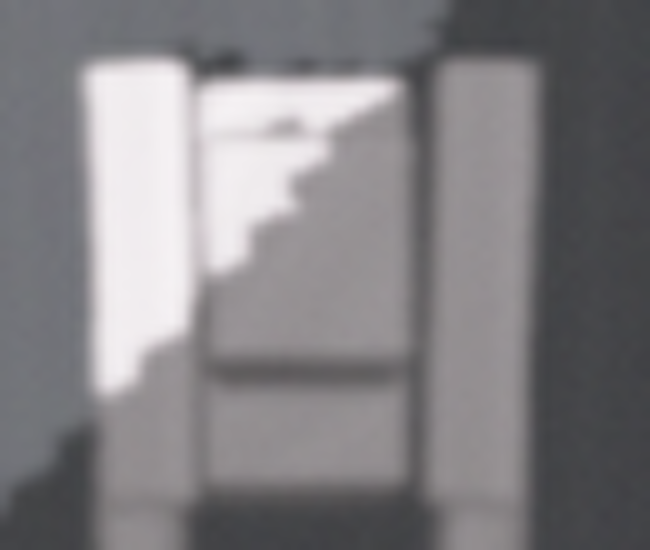

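```bash
python3 -m inch '-0.02 0.001 0.005 0 0 0 0.5;-0.03 0.002 0.01 0 0 0 1;-0.027 0.002 0.015 -0.04 0 0 1;0 0 0.015 -0.05 0 0 1;0 0 0 -0.0496 0 0 1;0 0 0 0 0 0 1;0 0 0 0 0 0 1;0 0 0 0 0 0 1'
python3 - <<'E'
from h import *
print(fw(-.107,-.0019))
E
python3 d.py .4928 .02 .031 -22.6 172
```

```text
time_s: 24.38
tcp_pos: [0.4934, 0.02, 0.1343]
eef_rot: [172.0, 0.0, -22.5]
contact_force: [0.3, -0.2, 0.1]
gripper_width: 0.0863
[0.49278743 0.02006602]
tool delta [-0.0005 -0.0141  0.1024]
rotvec [-0.0008 -0.0001  0.0014]
24.3833 [0.4934 0.02   0.1343] [172.0468   0.0087 -22.5173] [ 0.292  -0.2181  0.1183] j [ 29.2  10.8 -28.9   5.9 -56.7  34.8] fix [-0.1064 -0.0017] 0.08628736473811269
```

```bash
python3 -m inch '0 -0.0021 0.015 0 0 0 1;-0.0005 -0.0035 0.025 0 0 0 1;0 -0.0035 0.025 0 0 0 1;0 -0.0021 0.015 0 0 0 1;0 -0.0011 0.008 0 0 0 1;0 0 0 0 0 0 1;0 0 0 0 0 0 1;0 0 0 0 0 0 1'
python3 d.py .4928 .02 .031 -22.6 172
```

```text
time_s: 25.05
tcp_pos: [0.4939, 0.0197, 0.0465]
eef_rot: [172.1, -0.1, -22.6]
contact_force: [-0.9, 0.6, 0.5]
gripper_width: 0.0873
tool delta [-0.0012 -0.002   0.0154]
rotvec [-0.0015 -0.0013 -0.0003]
25.05 [0.4939 0.0197 0.0465] [172.0868  -0.0757 -22.6044] [-0.921   0.6355  0.4776] j [ 29.1  17.3 -34.9   7.1 -44.1  32.9] fix [-0.1058 -0.0018] 0.08732904502555751
```

```bash
python3 -m inch '-0.0008 -0.0007 0.005 0 0 0 1;0 -0.0007 0.005 0 0 0 1;0 -0.0004 0.0035 0 0 0 1;0 0 0 0 0 0 0.9;0 0 0 0 0 0 0.8;0 0 0 0 0 0 0.8'
python3 d.py .4928 .02 .031 -22.6 172
```

```text
time_s: 25.55
tcp_pos: [0.4923, 0.0196, 0.0318]
eef_rot: [172.0, 0.0, -22.6]
contact_force: [-0.2, 0.2, 0.2]
gripper_width: 0.0739
tool delta [ 0.0003 -0.0006  0.0007]
rotvec [0.0001 0.     0.0001]
25.55 [0.4923 0.0196 0.0318] [171.9923   0.0035 -22.5951] [-0.1501  0.1826  0.2147] j [ 29.2  18.6 -35.9   7.4 -42.1  32.5] fix [-0.1073 -0.0025] 0.07391017208575981
```

```bash
python3 -m inch '0 0 0 0 0 0 0.7;0 0 0 0 0 0 0.6;-0.0005 0 0 0 0 0 0.5;-0.0005 0 -0.0005 0 0 0 0.4;-0.0005 0 -0.0005 0 0 0 0.3;-0.0005 0 -0.0005 0 0 0 0.3;-0.0005 0 -0.0005 0 0 0 0.3;0 0 0 0 0 0 0.3;0 0 0 0 0 0 0.3' 18
python3 d.py .4928 .02 .031 -22.6 172
```

```text
time_s: 26.3
tcp_pos: [0.4901, 0.0211, 0.0329]
eef_rot: [172.0, 0.0, -22.6]
contact_force: [5.0, 0.9, -17.2]
gripper_width: 0.037
tool delta [ 0.0029 -0.0003  0.0019]
rotvec [-0.0003  0.0002  0.0002]
26.3 [0.4901 0.0211 0.0329] [172.0169   0.0144 -22.591 ] [  5.0322   0.945  -17.2443] j [ 29.4  18.3 -36.1   7.3 -42.2  32.3] fix [-0.1098 -0.002 ] 0.037031676277860935
```

Run:
```python
from h import *
snap('scene','s15.png')
K,d,R,t=cam('wrist'); np.savez('w15.npz',K=K,d=d,R=R,t=t); snap('wrist','w15.png')
a=cv2.imread('pics/w15.png')[0:330,180:460]; cv2.imwrite('pics/w15c.png',cv2.resize(a,None,fx=1.8,fy=1.8,interpolation=cv2.INTER_CUBIC))
```

```text
(no output)
```

View pics/w15c.png

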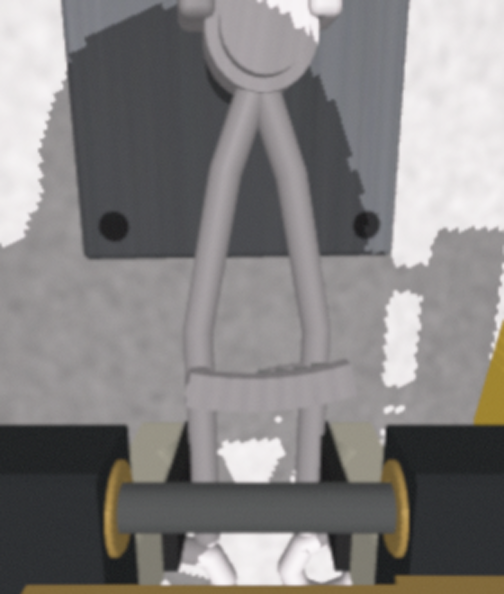

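```bash
python3 -m inch '0 0 0 0 0 0 0.3;0 0 0 0 0 0 0.3;0 0 0 0 0 0 0.3' 6
python3 -m inch '0 0 0 0 0 0 0.3;0 0 0 0 0 0 0.3;0 0 0 0 0 0 0.3' 3
```

```text
time_s: 26.65
tcp_pos: [0.4901, 0.021, 0.0336]
eef_rot: [172.0, 0.0, -22.6]
contact_force: [2.0, 2.1, -11.2]
gripper_width: 0.0403
time_s: 26.9
tcp_pos: [0.4902, 0.0209, 0.0341]
eef_rot: [172.0, -0.0, -22.6]
contact_force: [1.0, 2.6, -3.8]
gripper_width: 0.0462
```

```bash
python3 -m inch '0 0 0 0 0 0 0.3;0 0 0 0 0 0 0.3;0 0 0 0 0 0 0.3;0 0 0 0 0 0 0.3' 3
python3 -m inch '0 0 0 0 0 0 0.55;0 0 0 0 0 0 0.6;0 0 0 0 0 0 0.65;0 0 0 0 0 0 0.75'
python3 - <<'E'
from h import *
K,d,R,t=cam('wrist'); np.savez('w16.npz',K=K,d=d,R=R,t=t); snap('wrist','w16.png')
a=cv2.imread('pics/w16.png')[0:330,180:460]; cv2.imwrite('pics/w16c.png',cv2.resize(a,None,fx=1.8,fy=1.8,interpolation=cv2.INTER_CUBIC))
E
```

```text
time_s: 27.23
tcp_pos: [0.4902, 0.0209, 0.034]
eef_rot: [172.0, -0.0, -22.6]
contact_force: [-0.5, 2.0, 0.1]
gripper_width: 0.0463
time_s: 27.57
tcp_pos: [0.4899, 0.0206, 0.0337]
eef_rot: [172.0, 0.0, -22.6]
contact_force: [0.9, -0.3, -0.1]
gripper_width: 0.059
```

View pics/w16c.png

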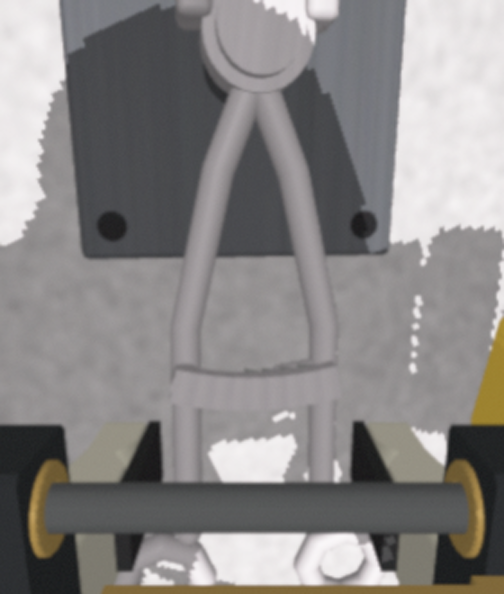

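```bash
python3 - <<'E'
from h import *
np.set_printoptions(precision=4,suppress=True)
L=lambda n:tuple(np.load(n)[k] for k in ['K','d','R','t'])
w=L('w16.npz'); f=lambda a:(180+a[0]/1.8-.22,a[1]/1.8-.22)
q=[fx(onz(w,f((u,465)),.045)) for u in (173,203,307,335)]; print(np.array(q), 'overall',q[0][1]-q[3][1])
E
python3 -m inch '0 0 0 0 0 0 1;0 0 0 0 0 0 1;0 0 0 0 0 0 1;0 0 0 0 0 0 1;0 0.0014 -0.008 0 0 0 1;0 0.0028 -0.02 0 0 0 1;0 0.0042 -0.03 0 0 0 1;0 0.0042 -0.03 0 0 0 1;0 0.0042 -0.03 0 0 0 1;0.03 0 -0.02 0 0 0 1;0.03 0 0 0.06 0 0 1;0.02 0 0 0.0796 0 0 1;0.00 0 0 0 0 0 1;0 0 0 0 0 0 1;0 0 0 0 0 0 1'
python3 - <<'E'
from h import *
K,d,R,t=cam('wrist'); np.savez('w17.npz',K=K,d=d,R=R,t=t); a=snap('wrist','w17.png')
a=cv2.imread('pics/w17.png')[30:260,250:400]; a=cv2.resize(a,None,fx=2.6,fy=2.6,interpolation=cv2.INTER_CUBIC); cv2.imwrite('pics/w17a.png',a)
a=cv2.imread('pics/w17.png')[40:105,285:365]; cv2.imwrite('pics/w17d.png',cv2.resize(a,None,fx=9,fy=9,interpolation=cv2.INTER_CUBIC))
E
python3 d.py
```

```text
[[-0.1098  0.0241]
 [-0.1105  0.0156]
 [-0.1127 -0.0153]
 [-0.1133 -0.0239]] overall 0.04800687370532631
time_s: 28.87
tcp_pos: [0.5644, -0.008, 0.1729]
eef_rot: [180.0, 0.0, -22.7]
contact_force: [0.0, 0.6, -0.2]
gripper_width: 0.0876
28.9167 [ 0.5642 -0.0075  0.1728] [179.9457   0.0299 -22.5995] [-0.4628  0.8656 -0.1529] j [ 19.1  12.6 -17.9   0.  -59.6  48.3] fix [-0.0304  0.0001] 0.08798128327938305
```

View pics/w17a.png

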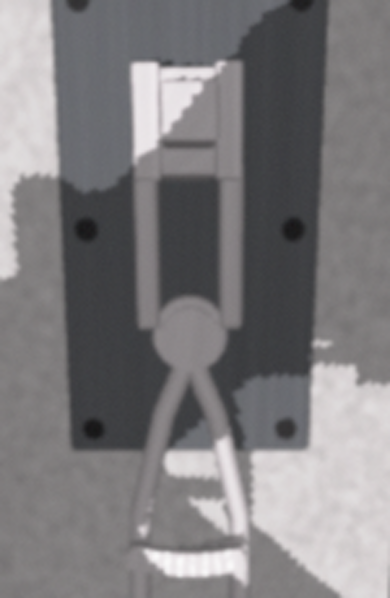

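View pics/w17d.png

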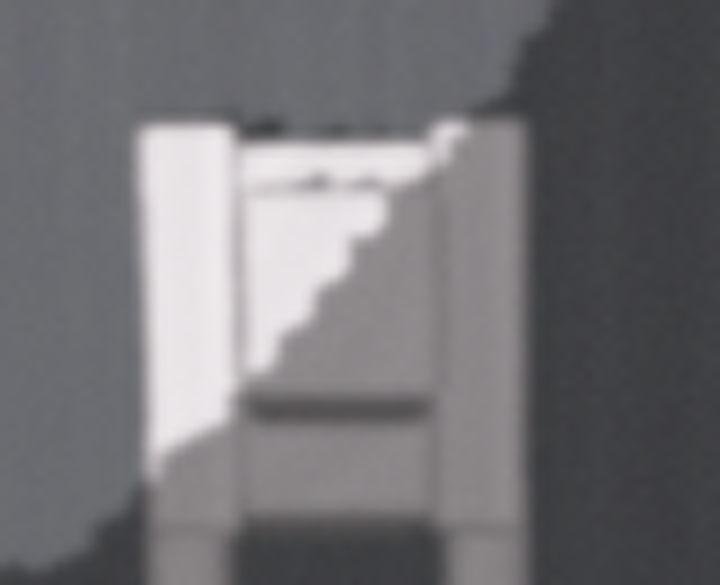

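```bash
python3 -m inch '-0.03 0 -0.02 0 0 0 1;-0.03 0 -0.02 0 0 0 1;-0.03 0 -0.02 0 0 0 1;-0.015 0 -0.01 0 0 0 1;0 0 0 0 0 0 1;0 0 0 0 0 0 1;0 0 0 0 0 0 1'
python3 - <<'E'
from h import *
K,d,R,t=cam('wrist'); np.savez('w18.npz',K=K,d=d,R=R,t=t); a=snap('wrist','w18.png')
a=cv2.imread('pics/w18.png')[80:230,270:500]; a=cv2.resize(a,None,fx=3.4,fy=3.4,interpolation=cv2.INTER_CUBIC); cv2.imwrite('pics/w18c.png',a)
E
python3 d.py
```

```text
time_s: 29.5
tcp_pos: [0.4677, 0.0333, 0.2425]
eef_rot: [180.0, 0.0, -22.5]
contact_force: [1.1, -0.5, 0.2]
gripper_width: 0.0875
29.55 [0.4678 0.033  0.2421] [179.9404   0.0441 -22.5546] [-0.5258 -0.351  -0.6722] j [ 28.2   0.1 -22.8   0.  -67.2  39.3] fix [-0.135   0.0005] 0.08772840494946715
```

View pics/w18c.png

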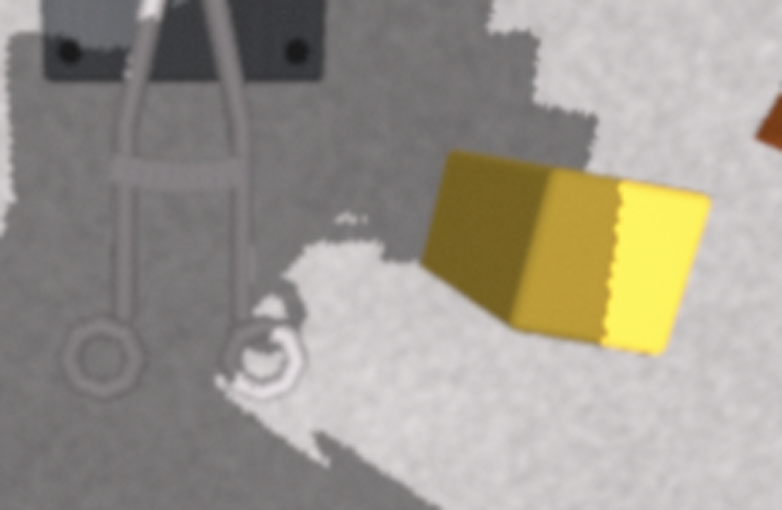

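Run:
```python
from h import *
np.set_printoptions(precision=4,suppress=True)
L=lambda n:tuple(np.load(n)[k] for k in ['K','d','R','t'])
w=L('w18.npz'); f=lambda a:(270+a[0]/3.4-.35,80+a[1]/3.4-.35)
a,b=[fx(onz(w,f(q),.045)) for q in [(103,357),(262,358)]]; print('rings',a,b,a[1]-b[1])
q=[fx(onz(w,f((u,240)),.045)) for u in (116,132,235,251)]; print(np.array(q),q[0][1]-q[3][1])
for q in [(448,152),(422,263)]: print('yellow bottom',fx(onz(w,f(q),0)))
w=L('w2.npz'); f=lambda u,v:(280+u/3.6-.36,90+v/3.6-.36)
a,b=[fx(onz(w,f(*q),.045)) for q in [(123,308),(235,308)]]; print('rings start',a,b,a[1]-b[1])
q=[fx(onz(w,f(u,180),.045)) for u in (131,149,211,230)]; print(np.array(q),q[0][1]-q[3][1])
```

```text
rings [-0.1477  0.0282] [-0.148  -0.0276] 0.05582404665163937
[[-0.1068  0.023 ]
 [-0.1068  0.0175]
 [-0.1067 -0.0175]
 [-0.1067 -0.0229]] 0.0458863733810861
yellow bottom [-0.0797 -0.0989]
yellow bottom [-0.1212 -0.092 ]
rings start [-0.1493  0.0187] [-0.1491 -0.0185] 0.037179171387176344
[[-0.1074  0.016 ]
 [-0.1074  0.0103]
 [-0.1073 -0.0097]
 [-0.1072 -0.0158]] 0.03179677276984336
```

Run:
```python
from h import *
a=cv2.imread('pics/w15.png')[190:285,250:400]; cv2.imwrite('pics/w15z.png',cv2.resize(a,None,fx=5.3,fy=5.3,interpolation=cv2.INTER_CUBIC))
a=cv2.imread('pics/w16.png')[190:285,250:400]; cv2.imwrite('pics/w16z.png',cv2.resize(a,None,fx=5.3,fy=5.3,interpolation=cv2.INTER_CUBIC))
```

```text
(no output)
```

View pics/w15z.png

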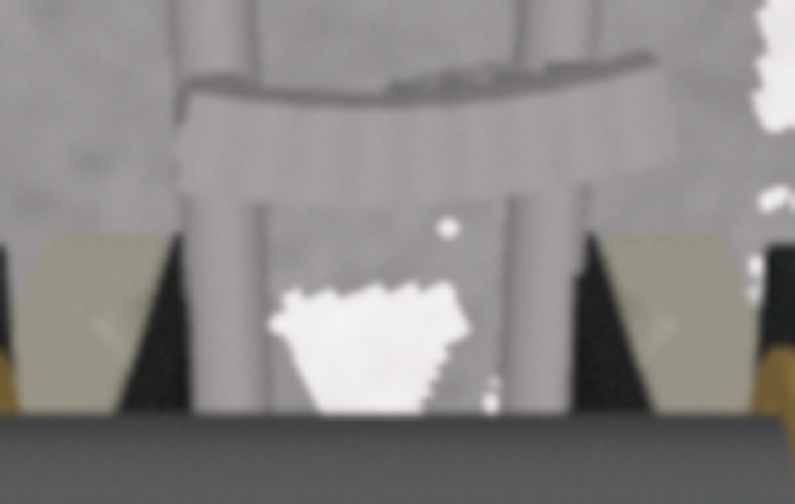

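View pics/w16z.png

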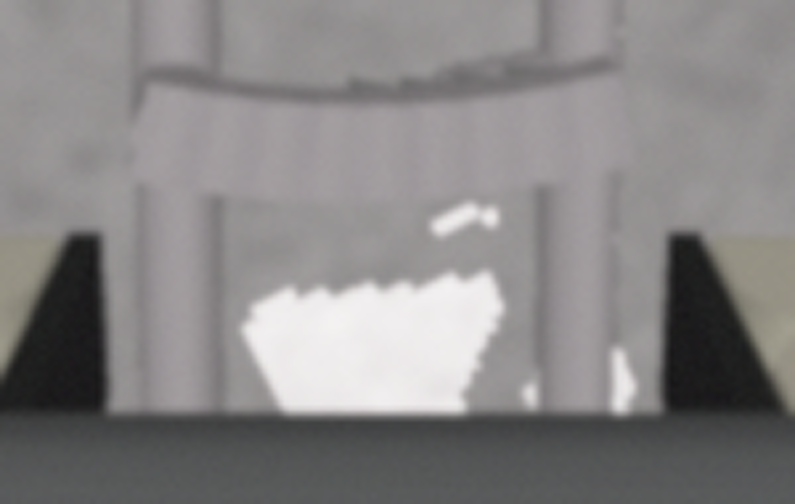

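Run:
```python
from h import *
for n in ('w12',):
    a=cv2.imread('pics/%s.png'%n)[180:330,230:410]; cv2.imwrite('pics/%sz.png'%n,cv2.resize(a,None,fx=4,fy=4,interpolation=cv2.INTER_CUBIC))
a=cv2.imread('pics/w18.png')[110:180,290:370]; cv2.imwrite('pics/w18z.png',cv2.resize(a,None,fx=8,fy=8,interpolation=cv2.INTER_CUBIC))
```

```text
(no output)
```

View pics/w12z.png

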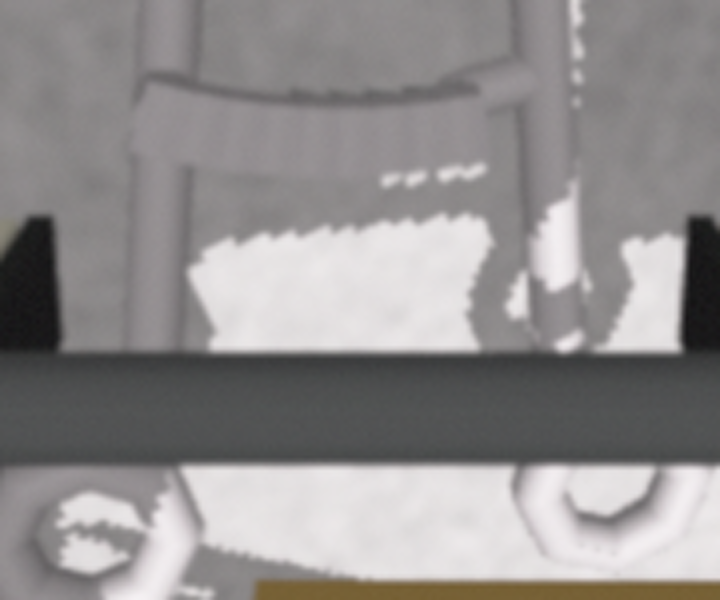

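View pics/w18z.png

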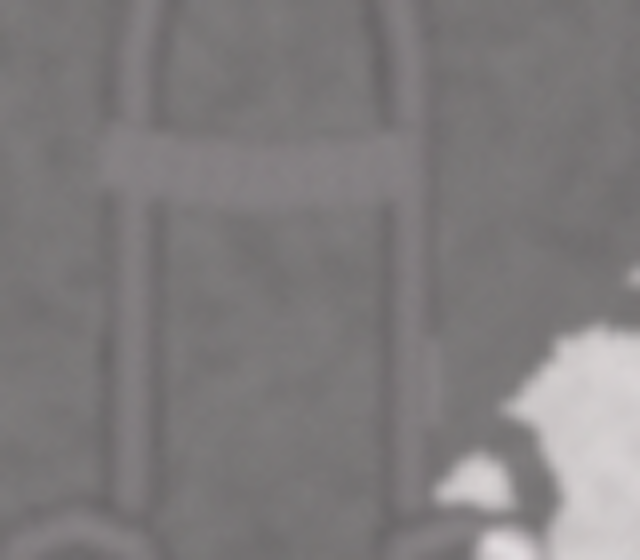

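Run:
```python
from h import *
from scipy.spatial.transform import Rotation as Ro
np.set_printoptions(precision=4,suppress=True)
L=lambda n:tuple(np.load(n)[k] for k in ['K','d','R','t'])
w18=L('w18.npz'); K,d=w18[0],w18[1]
M=np.array([[-.0005,1,.0008],[-.9598,-.0002,-.2808],[-.2808,-.0009,.9598]])
Rt=Ro.from_euler('xyz',[169.997,-.003,-22.59],degrees=True).as_matrix(); p=np.array([.4912,.0198,.0428])+Rt@np.array([.0738,-.0009,-.1581])
R=M@Rt.T; w12=(K,d,R,-R@p)
def cc(w,off,z,L_,R_,y,name):
    g=lambda u:fx(onz(w,(off[0]+u/z-.5+.5/z,off[1]+y/z-.5+.5/z),.045))
    a,b=g(L_),g(R_); print(name,a,b,'cc',a[1]-b[1],'theta',(.057-(a[1]-b[1]))/.108)
cc(w12,(230,180),4,158,554,250,'w12 open')
cc(w12,(230,180),4,156,555,320,'w12 open')
cc(w18,(290,110),8,136,410,240,'w18')
cc(w18,(290,110),8,135,410,300,'w18')
cc(w18,(290,110),8,133,410,420,'w18')
cc(L('w2.npz'),(280,90),3.6,140,221,180,'w2 start')
cc(L('w15.npz'),(250,190),5.3,226,538,300,'w15 squeezed')
cc(L('w16.npz'),(250,190),5.3,180,573,300,'w16 released')
cc(L('w13.npz'),(230,150),3.3,164,449,300,'w13')
```

```text
w12 open [-0.1026  0.0275] [-0.1069 -0.0278] cc 0.055309743082035026 theta 0.01565052701819422
w12 open [-0.1129  0.0282] [-0.118  -0.0285] cc 0.056687831290625226 theta 0.0028904510127294052
w18 [-0.0946  0.0196] [-0.0946 -0.0196] cc 0.03919272871880882 theta 0.16488214149251093
w18 [-0.1031  0.0199] [-0.1031 -0.0198] cc 0.03960947445213993 theta 0.1610233847024081
w18 [-0.1205  0.0204] [-0.1205 -0.0201] cc 0.040458465166851934 theta 0.15316235956618582
w2 start [-0.1074  0.0132] [-0.1072 -0.0129] cc 0.02601576598003414 theta 0.28689105574042467
w15 squeezed [-0.1033  0.0162] [-0.1053 -0.0147] cc 0.03087016407598775 theta 0.24194292522233568
w16 released [-0.1034  0.02  ] [-0.106  -0.0191] cc 0.03907771485793694 theta 0.16594708464873204
w13 [-0.0967  0.0225] [-0.1002 -0.0221] cc 0.04465625651309273 theta 0.1142939211750673
```

```bash
python3 - <<'E'
from h import *
np.set_printoptions(precision=4,suppress=True)
L=lambda n:tuple(np.load(n)[k] for k in ['K','d','R','t'])
w=L('w17.npz'); f=lambda u,v:(285+u/9-.45,40+v/9-.45)
for q in [(240,520),(436,520)]: print('low near',fx(onz(w,f(*q),.062)))
for q in [(248,400),(428,400),(245,187),(432,185)]: print('stem',fx(onz(w,f(*q),.092)))
for q in [(236,525),(440,525),(236,125),(436,125)]: print('pad',fx(onz(w,f(*q),.053)))
a=snap('scene','s19.png')
a=cv2.imread('pics/s19.png')[120:320,150:400]; cv2.imwrite('pics/s19c.png',cv2.resize(a,None,fx=3,fy=3,interpolation=cv2.INTER_CUBIC))
E
python3 d.py
```

```text
low near [0.0532 0.0096]
low near [ 0.0532 -0.0085]
stem [0.0614 0.0079]
stem [ 0.0614 -0.0068]
stem [0.0772 0.0079]
stem [ 0.0773 -0.007 ]
pad [0.0531 0.0103]
pad [ 0.053  -0.0092]
pad [0.0879 0.0099]
pad [ 0.0879 -0.0085]
29.6 [0.4679 0.0328 0.2418] [179.9172   0.0657 -22.5891] [0.282  0.0353 0.5095] j [ 28.1   0.2 -22.7   0.  -67.2  39.3] fix [-0.1348  0.0003] 0.08789597599472032
```

View pics/s19c.png

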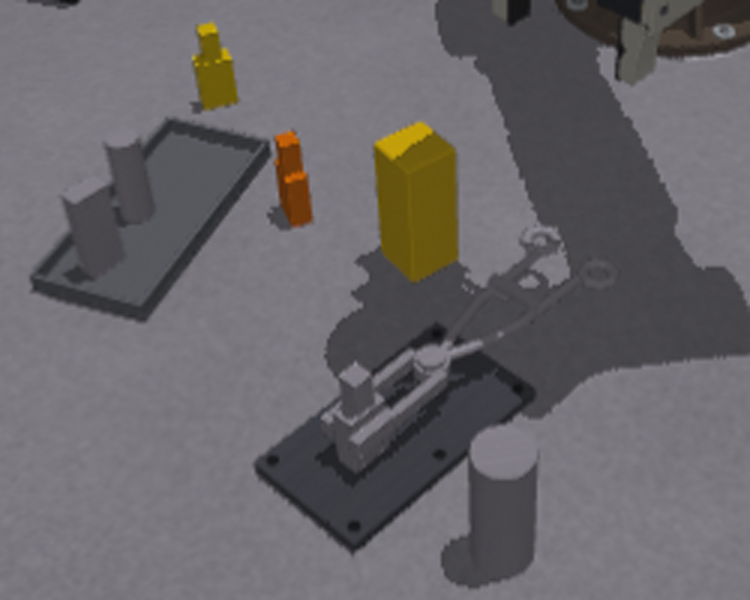

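Run:
```python
from plant import r
print(r.close_job()); print(r.get_state()['time_s'])
```

```text
the job is handed in; nothing more can be done
None
the job is handed in; nothing more can be done
```

The stepped block is clamped upright in the fixture and the job was handed in at about 30 s. The weak point is how far the ratchet is closed: I measured about 0.15 rad, not far above the 0.13 rad needed.

- **Release:** I pressed the ring about 11 mm down and carried it 20 mm outward. The clamp sprang fully open, and the wrist view showed the pads about 26 mm apart.
- **Placing:** I took the block by its stem and set it down between the pads. The wrist view put it within about 1 mm of the nest and square to the fixture.
- **First squeeze failed:** With 16 N and the gripper tilted 10° to clear the yellow block, the clamp slipped back to the loose 0.09 tooth. I saw this from small gaps between the pads and the block.
- **Second squeeze held:** I used 18 N with less tilt, followed the handles as they closed, and let go gradually. It held when I released.

**Last checks:**
- Both pads look flush on the block. It still stands within about 1 mm of the nest, and its stem looks upright.
- My estimates of the closing angle disagreed: about 0.14 from the pad faces, 0.15 from the handle bars and 0.17 from the finger opening. So I can't tell whether it rests on the 0.15 or the 0.21 tooth.
- I could not measure the jaw force directly.
- The yellow block had not moved by measurement. The column, pin and plain block are standing and look unmoved in the last picture.
- The gripper was clear of everything when I handed in.

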